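Put the dry rubber stamps away in the same order

TASK

The rubber stamps are dry: move all four from the metal drying rack to the wooden storage tray in the same order, counted from the tab, so that the stamp next to the rack's tab goes in the pocket next to the tray's tab, and so on. Carry them one at a time straight from the rack into their own pockets, without trying other pockets, putting one down elsewhere or dropping it, and let each stand upright and flat on its pocket's floor. Leave the ink pad, the tape roll and the pencil tin where they are.

Things in the scene. Friction and masses are not known exactly. Their poses are not given: they have to be found in the camera images.
- drying_rack: Fixed aluminium rack, grey floors: row of 4 open pockets, 56 mm square inside, full at the start. 244 x 64 x 18 mm; floors at 8 mm, walls 4 mm thick. One end has a flat tab 45 mm long with a dark round mark. Origin: on the table under the row's middle, x along the row to the tab, z up. Pocket centres x = 90 (pocket 1, by the tab), 30, -30, -90 mm, y = 0. Turned to any angle.
- storage_tray: Fixed dark wood tray, cork floors: row of 4 open pockets, 56 mm square inside, empty at the start. 244 x 64 x 18 mm; floors at 8 mm, walls 4 mm thick. One end has a flat tab 45 mm long with a dark round mark. Origin: on the table under the row's middle, x along the row to the tab, z up. Pocket centres x = 90 (pocket 1, by the tab), 30, -30, -90 mm, y = 0. Turned to any angle.
- peg_stamp: Stamp: 40 x 40 mm wooden mount 17 mm high, black rubber face down, about 90 g, with a slim round upright handle of 22 mm diameter; 72 mm high in all. Origin: centre of the underside, z up. Starts in some pocket of the drying rack, up to 10 degrees askew.
- block_stamp: Stamp: 40 x 40 mm wooden mount 17 mm high, black rubber face down, about 90 g, with a square upright handle 30 x 30 mm, in line with the mount; 60 mm high in all. Origin: centre of the underside, z up. Starts in some pocket of the drying rack, up to 10 degrees askew.
- knob_stamp: Stamp: 40 x 40 mm wooden mount 17 mm high, black rubber face down, about 90 g, with a turned mushroom knob: neck of 20 mm diameter, from 32 to 62 mm height a straight round head of 36 mm diameter, then a domed top; 66 mm high in all. Origin: centre of the underside, z up. Starts in some pocket of the drying rack, up to 10 degrees askew.
- bar_stamp: Stamp: 40 x 40 mm wooden mount 17 mm high, black rubber face down, about 90 g, with an upright bar handle 40 mm long and 18 mm thick; 64 mm high in all. Origin: centre of the underside, z up, x along the bar, which lies along the rack's row, so its 18 mm are gripped across the row. Starts in some pocket of the drying rack, up to 10 degrees askew.
- ink_pad: Bystander: closed black and grey ink pad 70 x 95 x 20 mm with an orange field, loose. Origin: centre of the underside.
- tape_roll: Bystander: red roll of tape lying flat, 92 mm across, 40 mm high, loose. Origin: centre of the underside.
- pencil_tin: Bystander: flat steel pencil tin 190 x 75 x 22 mm with a yellow field, loose. Origin: centre of the underside.

How it is judged:
At the end, for the whole second after the job is handed in: Each storage pocket holds one stamp: within 11 mm of its centre along and across the row, upright within 0.08 rad, flat on the floor (3.5 mm), at rest, in the rack's order from the tab (enforced throughout: none is let go in the pocket of one still in the rack) (((x of peg_stamp in the frame of storage_tray between 0.079 and 0.101 m and y of peg_stamp in the frame of storage_tray between -0.011 and 0.011 m and z of peg_stamp in the frame of storage_tray below 0.0115 m and angle between peg_stamp's own z axis and vertical below 0.08 rad) or (x of block_stamp in the frame of storage_tray between 0.079 and 0.101 m and y of block_stamp in the frame of storage_tray between -0.011 and 0.011 m and z of block_stamp in the frame of storage_tray below 0.0115 m and angle between block_stamp's own z axis and vertical below 0.08 rad) or (x of knob_stamp in the frame of storage_tray between 0.079 and 0.101 m and y of knob_stamp in the frame of storage_tray between -0.011 and 0.011 m and z of knob_stamp in the frame of storage_tray below 0.0115 m and angle between knob_stamp's own z axis and vertical below 0.08 rad) or (x of bar_stamp in the frame of storage_tray between 0.079 and 0.101 m and y of bar_stamp in the frame of storage_tray between -0.011 and 0.011 m and z of bar_stamp in the frame of storage_tray below 0.0115 m and angle between bar_stamp's own z axis and vertical below 0.08 rad)) and ((x of peg_stamp in the frame of storage_tray between 0.019 and 0.041 m and y of peg_stamp in the frame of storage_tray between -0.011 and 0.011 m and z of peg_stamp in the frame of storage_tray below 0.0115 m and angle between peg_stamp's own z axis and vertical below 0.08 rad) or (x of block_stamp in the frame of storage_tray between 0.019 and 0.041 m and y of block_stamp in the frame of storage_tray between -0.011 and 0.011 m and z of block_stamp in the frame of storage_tray below 0.0115 m and angle between block_stamp's own z axis and vertical below 0.08 rad) or (x of knob_stamp in the frame of storage_tray between 0.019 and 0.041 m and y of knob_stamp in the frame of storage_tray between -0.011 and 0.011 m and z of knob_stamp in the frame of storage_tray below 0.0115 m and angle between knob_stamp's own z axis and vertical below 0.08 rad) or (x of bar_stamp in the frame of storage_tray between 0.019 and 0.041 m and y of bar_stamp in the frame of storage_tray between -0.011 and 0.011 m and z of bar_stamp in the frame of storage_tray below 0.0115 m and angle between bar_stamp's own z axis and vertical below 0.08 rad)) and ((x of peg_stamp in the frame of storage_tray between -0.041 and -0.019 m and y of peg_stamp in the frame of storage_tray between -0.011 and 0.011 m and z of peg_stamp in the frame of storage_tray below 0.0115 m and angle between peg_stamp's own z axis and vertical below 0.08 rad) or (x of block_stamp in the frame of storage_tray between -0.041 and -0.019 m and y of block_stamp in the frame of storage_tray between -0.011 and 0.011 m and z of block_stamp in the frame of storage_tray below 0.0115 m and angle between block_stamp's own z axis and vertical below 0.08 rad) or (x of knob_stamp in the frame of storage_tray between -0.041 and -0.019 m and y of knob_stamp in the frame of storage_tray between -0.011 and 0.011 m and z of knob_stamp in the frame of storage_tray below 0.0115 m and angle between knob_stamp's own z axis and vertical below 0.08 rad) or (x of bar_stamp in the frame of storage_tray between -0.041 and -0.019 m and y of bar_stamp in the frame of storage_tray between -0.011 and 0.011 m and z of bar_stamp in the frame of storage_tray below 0.0115 m and angle between bar_stamp's own z axis and vertical below 0.08 rad)) and ((x of peg_stamp in the frame of storage_tray between -0.101 and -0.079 m and y of peg_stamp in the frame of storage_tray between -0.011 and 0.011 m and z of peg_stamp in the frame of storage_tray below 0.0115 m and angle between peg_stamp's own z axis and vertical below 0.08 rad) or (x of block_stamp in the frame of storage_tray between -0.101 and -0.079 m and y of block_stamp in the frame of storage_tray between -0.011 and 0.011 m and z of block_stamp in the frame of storage_tray below 0.0115 m and angle between block_stamp's own z axis and vertical below 0.08 rad) or (x of knob_stamp in the frame of storage_tray between -0.101 and -0.079 m and y of knob_stamp in the frame of storage_tray between -0.011 and 0.011 m and z of knob_stamp in the frame of storage_tray below 0.0115 m and angle between knob_stamp's own z axis and vertical below 0.08 rad) or (x of bar_stamp in the frame of storage_tray between -0.101 and -0.079 m and y of bar_stamp in the frame of storage_tray between -0.011 and 0.011 m and z of bar_stamp in the frame of storage_tray below 0.0115 m and angle between bar_stamp's own z axis and vertical below 0.08 rad)) and linear speed of each of peg_stamp, block_stamp, knob_stamp, bar_stamp below 0.02 m/s and angular speed of each of peg_stamp, block_stamp, knob_stamp, bar_stamp below 0.2 rad/s); the robot touches nothing.
It fails at once if a stamp is let go in a storage pocket while the stamp that belongs there (same place counted from the tab) still stands in the drying rack ((((x of peg_stamp in the frame of storage_tray between 0.07 and 0.11 m and y of peg_stamp in the frame of storage_tray between -0.02 and 0.02 m and z of peg_stamp in the frame of storage_tray below 0.03 m and contact force between peg_stamp and the fingers below 0.05 N) or (x of block_stamp in the frame of storage_tray between 0.07 and 0.11 m and y of block_stamp in the frame of storage_tray between -0.02 and 0.02 m and z of block_stamp in the frame of storage_tray below 0.03 m and contact force between block_stamp and the fingers below 0.05 N) or (x of knob_stamp in the frame of storage_tray between 0.07 and 0.11 m and y of knob_stamp in the frame of storage_tray between -0.02 and 0.02 m and z of knob_stamp in the frame of storage_tray below 0.03 m and contact force between knob_stamp and the fingers below 0.05 N) or (x of bar_stamp in the frame of storage_tray between 0.07 and 0.11 m and y of bar_stamp in the frame of storage_tray between -0.02 and 0.02 m and z of bar_stamp in the frame of storage_tray below 0.03 m and contact force between bar_stamp and the fingers below 0.05 N)) and ((x of peg_stamp in the frame of drying_rack between 0.07 and 0.11 m and y of peg_stamp in the frame of drying_rack between -0.02 and 0.02 m and z of peg_stamp in the frame of drying_rack below 0.03 m) or (x of block_stamp in the frame of drying_rack between 0.07 and 0.11 m and y of block_stamp in the frame of drying_rack between -0.02 and 0.02 m and z of block_stamp in the frame of drying_rack below 0.03 m) or (x of knob_stamp in the frame of drying_rack between 0.07 and 0.11 m and y of knob_stamp in the frame of drying_rack between -0.02 and 0.02 m and z of knob_stamp in the frame of drying_rack below 0.03 m) or (x of bar_stamp in the frame of drying_rack between 0.07 and 0.11 m and y of bar_stamp in the frame of drying_rack between -0.02 and 0.02 m and z of bar_stamp in the frame of drying_rack below 0.03 m))) or (((x of peg_stamp in the frame of storage_tray between 0.01 and 0.05 m and y of peg_stamp in the frame of storage_tray between -0.02 and 0.02 m and z of peg_stamp in the frame of storage_tray below 0.03 m and contact force between peg_stamp and the fingers below 0.05 N) or (x of block_stamp in the frame of storage_tray between 0.01 and 0.05 m and y of block_stamp in the frame of storage_tray between -0.02 and 0.02 m and z of block_stamp in the frame of storage_tray below 0.03 m and contact force between block_stamp and the fingers below 0.05 N) or (x of knob_stamp in the frame of storage_tray between 0.01 and 0.05 m and y of knob_stamp in the frame of storage_tray between -0.02 and 0.02 m and z of knob_stamp in the frame of storage_tray below 0.03 m and contact force between knob_stamp and the fingers below 0.05 N) or (x of bar_stamp in the frame of storage_tray between 0.01 and 0.05 m and y of bar_stamp in the frame of storage_tray between -0.02 and 0.02 m and z of bar_stamp in the frame of storage_tray below 0.03 m and contact force between bar_stamp and the fingers below 0.05 N)) and ((x of peg_stamp in the frame of drying_rack between 0.01 and 0.05 m and y of peg_stamp in the frame of drying_rack between -0.02 and 0.02 m and z of peg_stamp in the frame of drying_rack below 0.03 m) or (x of block_stamp in the frame of drying_rack between 0.01 and 0.05 m and y of block_stamp in the frame of drying_rack between -0.02 and 0.02 m and z of block_stamp in the frame of drying_rack below 0.03 m) or (x of knob_stamp in the frame of drying_rack between 0.01 and 0.05 m and y of knob_stamp in the frame of drying_rack between -0.02 and 0.02 m and z of knob_stamp in the frame of drying_rack below 0.03 m) or (x of bar_stamp in the frame of drying_rack between 0.01 and 0.05 m and y of bar_stamp in the frame of drying_rack between -0.02 and 0.02 m and z of bar_stamp in the frame of drying_rack below 0.03 m))) or (((x of peg_stamp in the frame of storage_tray between -0.05 and -0.01 m and y of peg_stamp in the frame of storage_tray between -0.02 and 0.02 m and z of peg_stamp in the frame of storage_tray below 0.03 m and contact force between peg_stamp and the fingers below 0.05 N) or (x of block_stamp in the frame of storage_tray between -0.05 and -0.01 m and y of block_stamp in the frame of storage_tray between -0.02 and 0.02 m and z of block_stamp in the frame of storage_tray below 0.03 m and contact force between block_stamp and the fingers below 0.05 N) or (x of knob_stamp in the frame of storage_tray between -0.05 and -0.01 m and y of knob_stamp in the frame of storage_tray between -0.02 and 0.02 m and z of knob_stamp in the frame of storage_tray below 0.03 m and contact force between knob_stamp and the fingers below 0.05 N) or (x of bar_stamp in the frame of storage_tray between -0.05 and -0.01 m and y of bar_stamp in the frame of storage_tray between -0.02 and 0.02 m and z of bar_stamp in the frame of storage_tray below 0.03 m and contact force between bar_stamp and the fingers below 0.05 N)) and ((x of peg_stamp in the frame of drying_rack between -0.05 and -0.01 m and y of peg_stamp in the frame of drying_rack between -0.02 and 0.02 m and z of peg_stamp in the frame of drying_rack below 0.03 m) or (x of block_stamp in the frame of drying_rack between -0.05 and -0.01 m and y of block_stamp in the frame of drying_rack between -0.02 and 0.02 m and z of block_stamp in the frame of drying_rack below 0.03 m) or (x of knob_stamp in the frame of drying_rack between -0.05 and -0.01 m and y of knob_stamp in the frame of drying_rack between -0.02 and 0.02 m and z of knob_stamp in the frame of drying_rack below 0.03 m) or (x of bar_stamp in the frame of drying_rack between -0.05 and -0.01 m and y of bar_stamp in the frame of drying_rack between -0.02 and 0.02 m and z of bar_stamp in the frame of drying_rack below 0.03 m))) or (((x of peg_stamp in the frame of storage_tray between -0.11 and -0.07 m and y of peg_stamp in the frame of storage_tray between -0.02 and 0.02 m and z of peg_stamp in the frame of storage_tray below 0.03 m and contact force between peg_stamp and the fingers below 0.05 N) or (x of block_stamp in the frame of storage_tray between -0.11 and -0.07 m and y of block_stamp in the frame of storage_tray between -0.02 and 0.02 m and z of block_stamp in the frame of storage_tray below 0.03 m and contact force between block_stamp and the fingers below 0.05 N) or (x of knob_stamp in the frame of storage_tray between -0.11 and -0.07 m and y of knob_stamp in the frame of storage_tray between -0.02 and 0.02 m and z of knob_stamp in the frame of storage_tray below 0.03 m and contact force between knob_stamp and the fingers below 0.05 N) or (x of bar_stamp in the frame of storage_tray between -0.11 and -0.07 m and y of bar_stamp in the frame of storage_tray between -0.02 and 0.02 m and z of bar_stamp in the frame of storage_tray below 0.03 m and contact force between bar_stamp and the fingers below 0.05 N)) and ((x of peg_stamp in the frame of drying_rack between -0.11 and -0.07 m and y of peg_stamp in the frame of drying_rack between -0.02 and 0.02 m and z of peg_stamp in the frame of drying_rack below 0.03 m) or (x of block_stamp in the frame of drying_rack between -0.11 and -0.07 m and y of block_stamp in the frame of drying_rack between -0.02 and 0.02 m and z of block_stamp in the frame of drying_rack below 0.03 m) or (x of knob_stamp in the frame of drying_rack between -0.11 and -0.07 m and y of knob_stamp in the frame of drying_rack between -0.02 and 0.02 m and z of knob_stamp in the frame of drying_rack below 0.03 m) or (x of bar_stamp in the frame of drying_rack between -0.11 and -0.07 m and y of bar_stamp in the frame of drying_rack between -0.02 and 0.02 m and z of bar_stamp in the frame of drying_rack below 0.03 m)))).
It fails at once if a stamp is let go anywhere but in the rack or the tray, or dropped into it from more than about 20 mm ((contact force between peg_stamp and the fingers below 0.05 N and not (x of peg_stamp in the frame of drying_rack between -0.125 and 0.125 m and y of peg_stamp in the frame of drying_rack between -0.034 and 0.034 m and z of peg_stamp in the frame of drying_rack below 0.03 m) and not (x of peg_stamp in the frame of storage_tray between -0.125 and 0.125 m and y of peg_stamp in the frame of storage_tray between -0.034 and 0.034 m and z of peg_stamp in the frame of storage_tray below 0.03 m)) or (contact force between block_stamp and the fingers below 0.05 N and not (x of block_stamp in the frame of drying_rack between -0.125 and 0.125 m and y of block_stamp in the frame of drying_rack between -0.034 and 0.034 m and z of block_stamp in the frame of drying_rack below 0.03 m) and not (x of block_stamp in the frame of storage_tray between -0.125 and 0.125 m and y of block_stamp in the frame of storage_tray between -0.034 and 0.034 m and z of block_stamp in the frame of storage_tray below 0.03 m)) or (contact force between knob_stamp and the fingers below 0.05 N and not (x of knob_stamp in the frame of drying_rack between -0.125 and 0.125 m and y of knob_stamp in the frame of drying_rack between -0.034 and 0.034 m and z of knob_stamp in the frame of drying_rack below 0.03 m) and not (x of knob_stamp in the frame of storage_tray between -0.125 and 0.125 m and y of knob_stamp in the frame of storage_tray between -0.034 and 0.034 m and z of knob_stamp in the frame of storage_tray below 0.03 m)) or (contact force between bar_stamp and the fingers below 0.05 N and not (x of bar_stamp in the frame of drying_rack between -0.125 and 0.125 m and y of bar_stamp in the frame of drying_rack between -0.034 and 0.034 m and z of bar_stamp in the frame of drying_rack below 0.03 m) and not (x of bar_stamp in the frame of storage_tray between -0.125 and 0.125 m and y of bar_stamp in the frame of storage_tray between -0.034 and 0.034 m and z of bar_stamp in the frame of storage_tray below 0.03 m))).
It fails at once if the ink pad, the tape roll or the pencil tin is shifted by more than 20 mm (distance of any of ink_pad, tape_roll, pencil_tin from where it was at the start of the episode above 0.02 m).
It also fails if it takes over 102 s, if anything falls off the work surface, if the arm or the gripper's body presses on something with over 40 N, if the wrist force passes 120 N, or if a joint passes its speed limit or range.

ROBOT

A 7-joint arm with a two-finger parallel gripper is mounted at the origin on the work surface. World frame = base frame: x ahead of the robot, y to its left, z up, the work surface at z = 0. Lengths are in m, angles in rad, forces in N, time in s.
With the tool pointing down it reaches from about 0.425 to 1.025 m from the base axis. Payload 9.4 kg.
Tool frame: the origin (TCP) lies between the finger pads; the fingertips stand ahead of it and the grasp point (between the pads) lies 3 mm ahead of it (bot.tcp_to_tips is the z of the fingertips in the tool frame, in m); z points along the fingers, y is the direction in which the jaws open and shut (so a half turn about z gives the same grasp; the last joint's range is limited). The gripper opens to 93 mm and grips with 3 to 60 N. Pads are 15 mm wide; open, the fingers measure 128 mm over their backs; the gripper's body (75 mm by 188 mm) begins 65 mm behind the grasp point.
Start: joints at [-0.077, 0.599, -0.003, 1.599, 0.002, 0.943, -0.08], TCP at [0.725, -0, 0.241] pointing down, gripper open.
Joint ranges: [-2.57, 2.57], [-0.35, 1.97], [-1.29, 1.29], [0.11, 2.56], [-1.05, 4.19], [0.11, 1.86], [-2.63, 2.63]. Speed limits (rad/s): [2.22, 2.22, 3.01, 3.01, 3.14, 3.14, 3.14].

INTERFACE

Orientations are given as [roll, pitch, yaw] about the fixed x, y, z axes, in that order (R = Rz(yaw) Ry(pitch) Rx(roll)).
In Python, from cell import bot, viewer gives the robot as it stands. The module is installed in compiled form; this text tells all that it offers.
- The arm moves only by the tool play_rows, never from a script. Its argument "deltas" is a list of rows, each an object with "travel": the shift along the tool's x, y, z in m, a list of three; "angular": the turn, a rotation vector about the tool's x, y, z in degrees, a list of three; "jaw": the finger opening in m, from 0 to 0.093. A call has 1 to 5 rows; each row is the pose to reach, as a shift and turn from the pose commanded when the call began, along the tool's axes at that moment; what a row does not reach only later rows make up. A row lasts 1/12 s, in which the tool goes at most 41.7 mm and 7.16 degrees, less where a joint would pass 70% of its speed; a pose out of reach is approached as far as the arm can. A call with a gripper value outside its range is refused whole. The fingers move at their own pace and stop on an object; "force" is the grip in N (left out, the last holds). Time passes only in rows, so rows that repeat a pose let the fingers close. It gives the time, the measured TCP pose, the force and the opening at its end, in the units of the state.
- bot.get_state(): the state, without advancing time (a new reading comes with each control period).
- viewer.capture(name): name is "scene" or "side" or "wrist"; returns a dict with "frame" (384x512x3 uint8, red, green, blue), "vertical_fov" (degrees; the focal length in pixels is half the picture's height over the tangent of half this angle, whatever the lens; pixels are square), "cx", "cy" (the principal point, pixels), "xyz" and "rotation" of the camera in the world. Camera axes: x right, y down, z forward; pixel columns grow to the right and rows downward; lengths in m; the calibration is good to about 2 mm. A picture is of the moment at which its call begins. There is no depth.
- bot.finish_job(): hands the job in, once; it reports no verdict.
The state is a dict: "time": time; "joint_positions": joint angles; "joint_velocities": joint speeds; "tau": joint torques, N m; "eef_pos": TCP position; "orientation": TCP orientation; "contact_force": force on the tool from outside, world axes, zero at the start; "torque": the same for the moment, N m; "finger_gap": finger opening in m.
Only numpy, scipy, OpenCV 4.12 (cv2) and the standard library are available. Lean on these libraries where they do the work, as an engineer would, in place of code of your own. Each camera call takes 0.05 s, during which the arm holds its last target.

## Working session

There is one attempt and no reset: what is moved stays moved. The work goes in short steps, Python scripts to look and compute and a tool call to move; the robot and the scene stay as the last step left them, time stands still between calls to the robot, and variables do not carry over. Pictures are saved under pics/ and viewed, and the job is handed in when it is done.

Besides the shell and the picture viewer there is one more tool, called after ">>>" as a command line: name --argument value ..., lists and objects as JSON in quotes. play_rows: Moves the arm, as the interface text tells. Its arguments: {"type":"object","properties":{"deltas":{"type":"array"},"force":{"type":"number"}},"required":["deltas"]}

```bash
mkdir -p pics
python3 - <<'E'
from cell import bot, viewer
import cv2, numpy as np
s=bot.get_state()
for k,v in s.items(): print(k,np.round(v,4))
print(bot.tcp_to_tips)
for n in ("scene","side","wrist"):
    c=viewer.capture(n)
    cv2.imwrite(f"pics/{n}0.png",c["frame"][:,:,::-1])
    print(n,c["vertical_fov"],c["cx"],c["cy"],np.round(c["xyz"],4),np.round(c["rotation"],4).tolist())
E
```

```text
time 0.0
joint_positions [-0.0767  0.6001 -0.0025  1.6001  0.0018  0.9429 -0.0798]
joint_velocities [ 0.0021 -0.0006  0.001  -0.0001 -0.0005 -0.0007 -0.0007]
tau [ 6.00000e-04 -7.65061e+01  1.49800e+00 -2.52344e+01 -5.24000e-02
  1.69000e-02  2.00000e-04]
eef_pos [ 0.7246 -0.      0.2397]
orientation [-3.1401e+00  1.0000e-04  1.5708e+00]
contact_force [ 0.1844 -0.4697  0.2975]
torque [ 0.0231 -0.0106  0.0234]
finger_gap 0.0928
0.022
scene 53.093464871620114 255.90404757814986 187.18157973987368 [ 1.2229 -0.7392  0.907 ] [-2.3069, 0.0119, 0.6604]
side 48.32883342591165 256.3575465666841 194.25466772546287 [-0.0549  0.8078  0.8707] [-2.2449, 0.0003, -2.437]
wrist 71.4640177988475 252.63815313074812 191.86039237404657 [0.7254 0.0784 0.3838] [2.8591, 0.0014, 0.0006]
```

View pics/scene0.png

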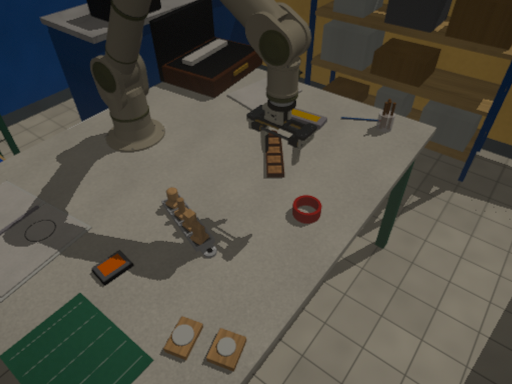

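View pics/side0.png

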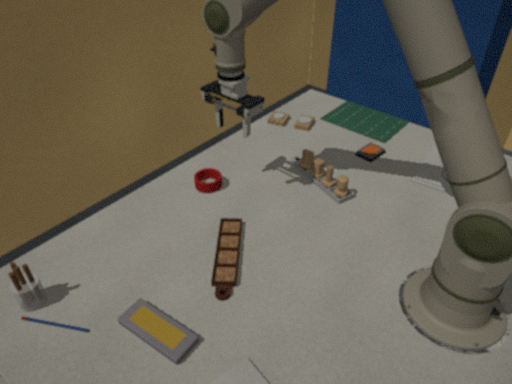

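View pics/wrist0.png

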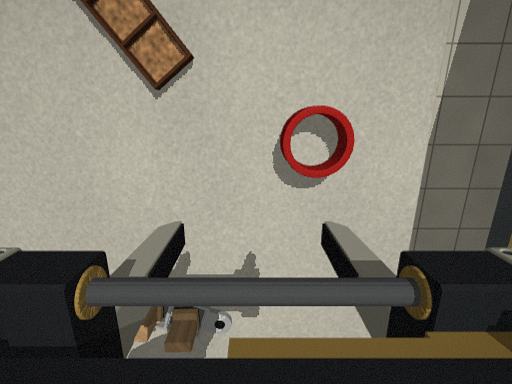

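```bash
cat > h.py <<'E'
import numpy as np, cv2
from scipy.spatial.transform import Rotation as Rn
from cell import bot, viewer
def cam(c):
    f=c["frame"].shape[0]/2/np.tan(np.radians(c["vertical_fov"])/2)
    r=np.asarray(c["rotation"]); R=Rn.from_euler('xyz',r).as_matrix() if r.shape==(3,) else r
    return f,c["cx"],c["cy"],np.asarray(c["xyz"]),R
def p2w(c,uv,z):
    f,cx,cy,o,R=cam(c); uv=np.atleast_2d(np.asarray(uv,float))
    d=np.c_[(uv[:,0]-cx)/f,(uv[:,1]-cy)/f,np.ones(len(uv))]@R.T
    return o+d*((z-o[2])/d[:,2])[:,None]
def w2p(c,P):
    f,cx,cy,o,R=cam(c); q=(np.atleast_2d(P)-o)@R
    return np.c_[q[:,0]/q[:,2]*f+cx,q[:,1]/q[:,2]*f+cy]
def save(n,img,crop=None,s=1):
    if crop: img=img[crop[1]:crop[3],crop[0]:crop[2]]
    img=cv2.resize(img,None,fx=s,fy=s,interpolation=cv2.INTER_CUBIC)
    cv2.imwrite("pics/%s.png"%n,img[:,:,::-1])
E
python3 - <<'E'
from h import *
c=viewer.capture("scene"); save("sc_rack",c["frame"],(150,170,250,270),6)
save("sc_tray",c["frame"],(240,110,320,190),6)
d=viewer.capture("side"); save("sd_tray",d["frame"],(190,200,270,310),5); save("sd_rack",d["frame"],(280,130,370,210),6)
# coarse
print(p2w(c,[(210,251)],0.018),p2w(d,[(223,292),(230,221),(215,283)],0.018))
print(w2p(c,[[.725,0,.1]]))
E
```

```text
[[ 0.67584231 -0.27039503  0.018     ]] [[0.44785566 0.34464425 0.018     ]
 [0.61384172 0.14202989 0.018     ]
 [0.48303184 0.33724323 0.018     ]]
[[278.25477867 187.33457575]]
```

View pics/sc_rack.png

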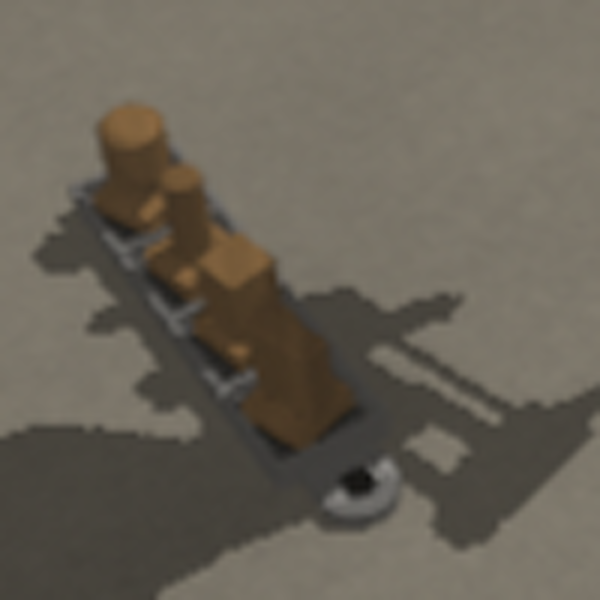

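View pics/sd_tray.png

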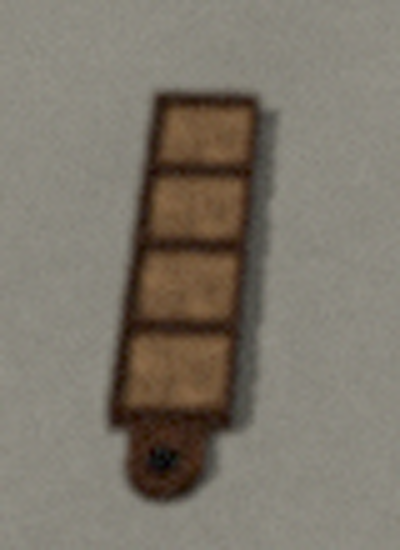

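View pics/sd_rack.png

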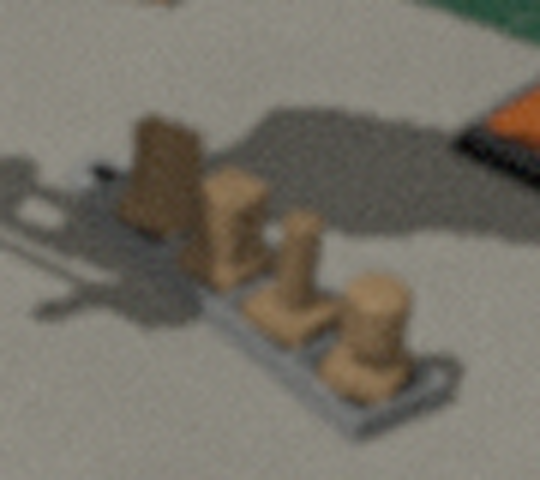

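Run:
```python
from h import *
d=viewer.capture("side"); c=viewer.capture("scene")
q=np.array([(157,95),(258,97),(228,427),(112,425)])/5+[190,200]
P=p2w(d,q,0.018); print(P.round(3)); print("centre",P.mean(0).round(4))
v=(P[2]+P[3]-P[0]-P[1])/2; print(np.linalg.norm(v),np.degrees(np.arctan2(v[1],v[0])))
# rack, side view: end corners (near knob) and scene
q=np.array([(355,437),(460,370),(205,305)])/6+[280,130]; print("rack sd",p2w(d,q,0.018).round(3))
q=np.array([(80,190),(285,480),(385,415),(345,485)])/6+[150,170]; print("rack sc",p2w(c,q,0.018).round(3))
```

```text
[[0.639 0.152 0.018]
 [0.592 0.115 0.018]
 [0.438 0.309 0.018]
 [0.484 0.346 0.018]]
centre [0.5383 0.2305 0.018 ]
0.2485915029530167 128.61048303246523
rack sd [[ 0.412 -0.139  0.018]
 [ 0.399 -0.224  0.018]
 [ 0.536 -0.184  0.018]]
rack sc [[ 0.411 -0.213  0.018]
 [ 0.644 -0.29   0.018]
 [ 0.655 -0.23   0.018]
 [ 0.67  -0.274  0.018]]
```

>>> play_rows --deltas '[{"travel":[0.025,-0.037,-0.012],"angular":[0,0,0],"jaw":0.06},{"travel":[0.05,-0.07,-0.024],"angular":[0,0,0],"jaw":0.06},{"travel":[0.075,-0.1,-0.036],"angular":[0,0,0],"jaw":0.06},{"travel":[0.1,-0.13,-0.048],"angular":[0,0,0],"jaw":0.06},{"travel":[0.12,-0.16,-0.06],"angular":[0,0,0],"jaw":0.06}]'

```text
time: 0.77
eef_pos: [0.564, 0.1211, 0.3007]
orientation: [-3.142, -0.0, 1.571]
contact_force: [0.3, 0.6, 0.2]
finger_gap: 0.0638
```

>>> play_rows --deltas '[{"travel":[0.0,-0.02,0],"angular":[0,0,0],"jaw":0.06},{"travel":[0.0,-0.02,0],"angular":[0,0,0],"jaw":0.06},{"travel":[0.0,-0.02,0],"angular":[0,0,0],"jaw":0.06}]'

```text
time: 1.02
eef_pos: [0.5451, 0.1199, 0.3012]
orientation: [3.14, -0.0, 1.572]
contact_force: [-0.2, -0.4, 0.3]
finger_gap: 0.0603
```

Run:
```python
from h import *
c=viewer.capture("wrist"); save("w_tray",c["frame"]); np.save("w_tray.npy",c,allow_pickle=True)
print(bot.get_state()["eef_pos"])
```

```text
[0.54600693 0.11944498 0.30084194]
```

View pics/w_tray.png

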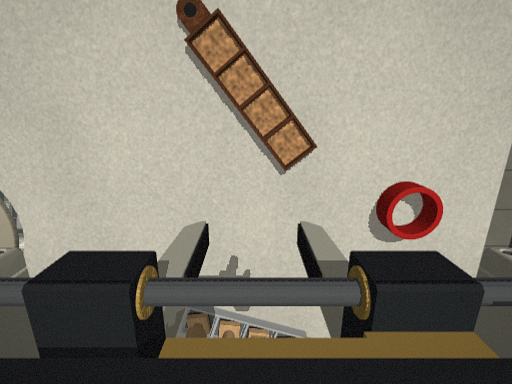

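```bash
cat > tray.py <<'E'
from h import *
import sys
def tray(c,dbg=None):
    im=c["frame"]; hsv=cv2.cvtColor(im,cv2.COLOR_RGB2HSV)
    m=((hsv[...,0]<22)&(hsv[...,1]>75)&(hsv[...,1]<235)).astype(np.uint8); m[230:]=0
    m&=~((hsv[...,0]<6)&(hsv[...,1]>170)).astype(np.uint8)
    m=cv2.morphologyEx(m,cv2.MORPH_CLOSE,np.ones((5,5)))
    n,l,st,_=cv2.connectedComponentsWithStats(m); k=1+np.argmax(st[1:,4])
    m=(l==k).astype(np.uint8)
    # orthorectify points to plane z=.018
    ys,xs=np.nonzero(m); W=p2w(c,np.c_[xs,ys],0.018)[:,:2]
    return m,W
if __name__=="__main__":
    c=np.load(sys.argv[1],allow_pickle=True).item()
    m,W=tray(c); save("trmask",m*255*np.ones((1,1),np.uint8) if 0 else np.dstack([m*255]*3))
    g=((W-[0.3,0])*2000).astype(int)  # .5mm grid
    cn=cv2.findContours(m,cv2.RETR_EXTERNAL,cv2.CHAIN_APPROX_NONE)[0]; cn=max(cn,key=len)[:,0]
    C=p2w(c,cn,0.018)[:,:2]
    v=C-C.mean(0); u=np.linalg.svd(v,full_matrices=False)[2][0]
    ang=np.arctan2(u[1],u[0])
    for it in range(3):
        e=np.array([np.cos(ang),np.sin(ang)]); nn=np.array([-e[1],e[0]])
        s=(C-C.mean(0))@e; t=(C-C.mean(0))@nn
        fits=[]
        for sg in (1,-1):
            k=(sg*t>0.025)&(abs(t)<.04); fits.append(np.polyfit(s[k],t[k],1))
        ang+=np.arctan((fits[0][0]+fits[1][0])/2)
    print("ang",np.degrees(ang),"side fits",fits,"s range",s.min(),s.max(), "mean",C.mean(0))
    x=cv2.minAreaRect(C.astype(np.float32)*1000); print(x)
E
python3 tray.py w_tray.npy
```

```text
ang -51.59891870249193 side fits [array([-0.0002483 ,  0.03085061]), array([ 0.0002483 , -0.03145572])] s range -0.13885831490661465 0.14629979466199156 mean [0.53267423 0.24478514]
((534.7462158203125, 241.6792449951172), (63.87759017944336, 285.1578674316406), 38.396575927734375)
```

View pics/trmask.png

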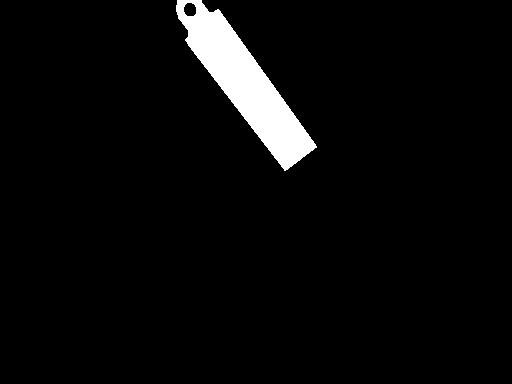

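Run:
```python
from h import *
c=np.load("w_tray.npy",allow_pickle=True).item()
print(c["xyz"],c["rotation"])
P=p2w(c,[(218,11),(187,42),(316,147),(286,170)],0.018)[:,:2]; print(P.round(4),P.mean(0), np.linalg.norm((P[0]+P[1]-P[2]-P[3])/2))
d=viewer.capture("side"); s=viewer.capture("scene")
for n,i in (("sd1",d),("sc1",s)):
    print(n,w2p(i,np.r_[P.mean(0),.018]))
save("sd1",d["frame"],(190,200,270,310),5); save("sc1",s["frame"],(240,110,320,190),6)
```

```text
[0.54543562 0.19824139 0.44516538] [ 2.85936215e+00 -1.20149487e-03  1.71606408e-03]
[[0.4975 0.3366]
 [0.4517 0.2978]
 [0.6467 0.1488]
 [0.6004 0.1115]] [0.54909217 0.22365818] 0.2391283208406698
sd1 [[226.91333405 246.29686935]]
sc1 [[274.006991   153.16476613]]
```

View pics/sc1.png

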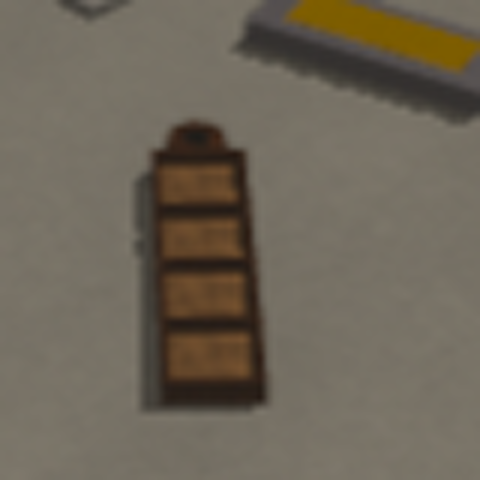

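View pics/sd1.png

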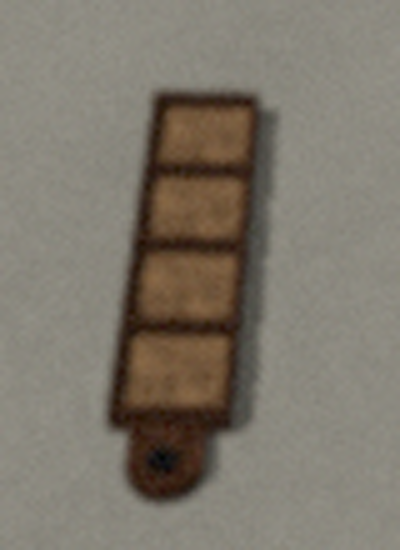

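>>> play_rows --deltas '[{"travel":[0.037,0,0],"angular":[0,0,0],"jaw":0.06},{"travel":[0.075,0,0],"angular":[0,0,0],"jaw":0.06},{"travel":[0.11,0,0],"angular":[0,0,0],"jaw":0.06},{"travel":[0.13,0,0],"angular":[0,0,0],"jaw":0.06},{"travel":[0.13,0,0],"angular":[0,0,0],"jaw":0.06}]'

```text
time: 1.58
eef_pos: [0.5457, 0.2549, 0.2994]
orientation: [-3.141, -0.002, 1.576]
contact_force: [0.1, 0.0, 0.5]
finger_gap: 0.0601
```

```bash
python3 - <<'E'
from h import *
c=viewer.capture("wrist"); save("w_tray2",c["frame"]); np.save("w_tray2.npy",c,allow_pickle=True)
print(bot.get_state()["eef_pos"],c["xyz"])
E
python3 tray.py w_tray2.npy
```

```text
[0.54595453 0.25173999 0.29931682] [0.54608521 0.33295079 0.44351951]
ang -51.60242565229507 side fits [array([-0.00326796,  0.02978463]), array([ 0.00023451, -0.03339212])] s range -0.13651412601735416 0.14032211902224898 mean [0.53213217 0.24940896]
((531.6796264648438, 246.6376953125), (65.01126098632812, 276.81982421875), 38.336368560791016)
```

View pics/w_tray2.png

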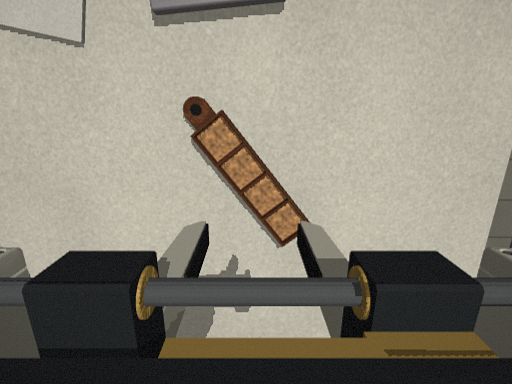

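Run:
```python
from h import *
c=np.load("w_tray2.npy",allow_pickle=True).item(); save("z2",c["frame"],(175,90,320,250),4)
P=p2w(c,[(175,90)],.018)
c=np.load("w_tray.npy",allow_pickle=True).item(); save("z1",c["frame"],(170,0,330,180),3)
```

```text
(no output)
```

View pics/z2.png

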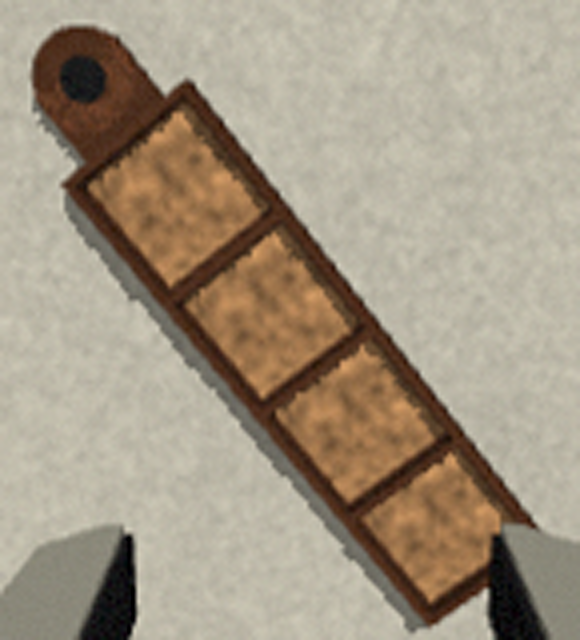

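View pics/z1.png

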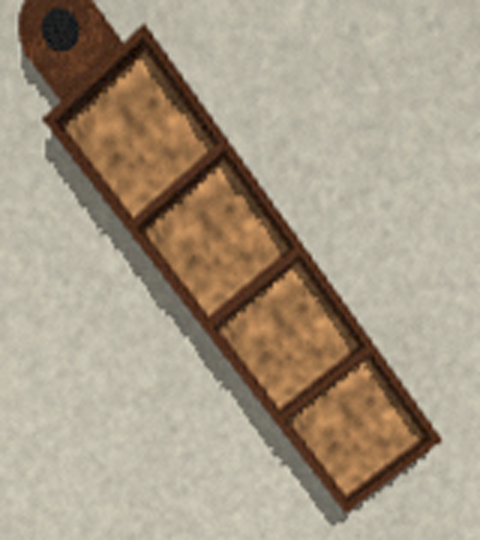

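Run:
```python
from h import *
c=np.load("w_tray2.npy",allow_pickle=True).item()
L=np.array([(66,185),(170,300),(265,408),(353,512),(430,625)]);Rr=np.array([(188,82),(283,212),(370,325),(450,438)])
def un(q,s,o): return (np.array(q)+.5)/s-.5+o
for nm,l,r,s,o,f in (("v2",L,Rr,4,(175,90),"w_tray2.npy"),("v1",[(46,122),(140,220),(216,325),(290,410),(345,512)],[(145,27),(225,152),(300,252),(370,348),(440,438)],3,(170,0),"w_tray.npy")):
    c=np.load(f,allow_pickle=True).item()
    A=p2w(c,un(l,s,o),.018)[:,:2];B=p2w(c,un(r,s,o),.018)[:,:2]
    print(nm,c["xyz"]);print(A.round(4).tolist());print(B.round(4).tolist())
    for a,b in zip(A,B): print(((a+b)/2).round(4), np.linalg.norm(a-b).round(4))
```

```text
v2 [0.54608521 0.33295079 0.44351951]
[[0.4496, 0.301], [0.4889, 0.2558], [0.5268, 0.2107], [0.5641, 0.1648], [0.5988, 0.1117]]
[[0.4984, 0.3398], [0.5345, 0.2911], [0.5697, 0.246], [0.6041, 0.1981]]
[0.474  0.3204] 0.0623
[0.5117 0.2734] 0.0577
[0.5483 0.2283] 0.0555
[0.5841 0.1814] 0.0521
v1 [0.54543562 0.19824139 0.44516538]
[[0.449, 0.2999], [0.4923, 0.2569], [0.5292, 0.2077], [0.5675, 0.1653], [0.5983, 0.111]]
[[0.4976, 0.3394], [0.5343, 0.2872], [0.5713, 0.2424], [0.6081, 0.1966], [0.6471, 0.1509]]
[0.4733 0.3197] 0.0626
[0.5133 0.2721] 0.0518
[0.5502 0.2251] 0.0546
[0.5878 0.1809] 0.0512
[0.6227 0.1309] 0.0631
```

Run:
```python
from h import *
st=bot.get_state(); R=Rn.from_euler('xyz',st["orientation"]).as_matrix(); t=np.array(st["eef_pos"]); g=st["finger_gap"]/2
pts=np.array([[sx*.0075,sy*g,.022] for sy in(-1,1) for sx in(1,-1)])@R.T+t
print(g,pts.round(4))
for n in ("wrist","side","scene"):
    c=viewer.capture(n); p=w2p(c,pts); print(n,p.round(1).tolist())
    im=c["frame"].copy(); m=p.mean(0).astype(int)
    big=cv2.resize(im[max(0,m[1]-50):m[1]+50,max(0,m[0]-60):m[0]+60],None,fx=6,fy=6,interpolation=cv2.INTER_CUBIC)
    for q in p: 
        z=(q-[max(0,m[0]-60),max(0,m[1]-50)]+.5)*6; cv2.drawMarker(big,tuple(int(v) for v in z),(255,0,255),0,12,1)
    save("f_"+n,big)
```

```text
0.029874967233640783 [[0.516  0.2592 0.2773]
 [0.5161 0.2442 0.2773]
 [0.5758 0.2593 0.2773]
 [0.5758 0.2443 0.2773]]
wrist [[207.1, 224.3], [208.1, 244.6], [296.1, 224.4], [295.1, 244.6]]
side [[221.9, 182.0], [226.3, 179.1], [203.7, 172.3], [208.2, 169.5]]
scene [[273.8, 84.6], [271.2, 86.3], [288.1, 89.6], [285.6, 91.3]]
```

View pics/f_wrist.png

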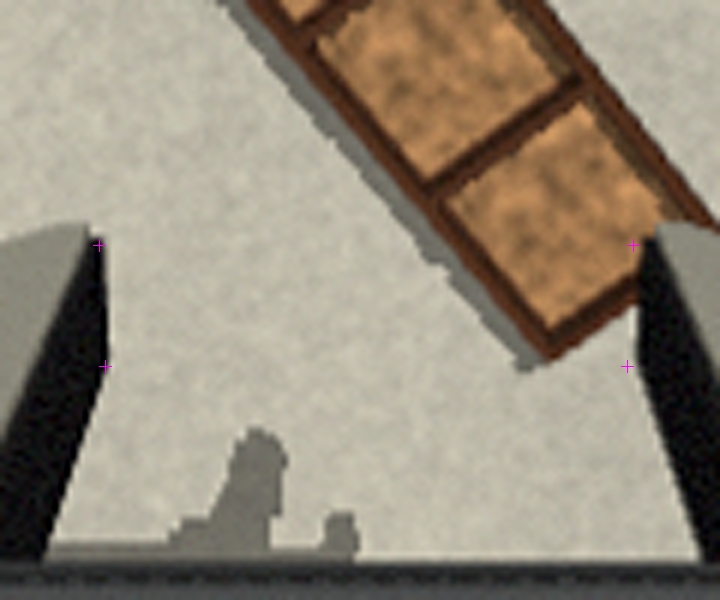

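View pics/f_side.png

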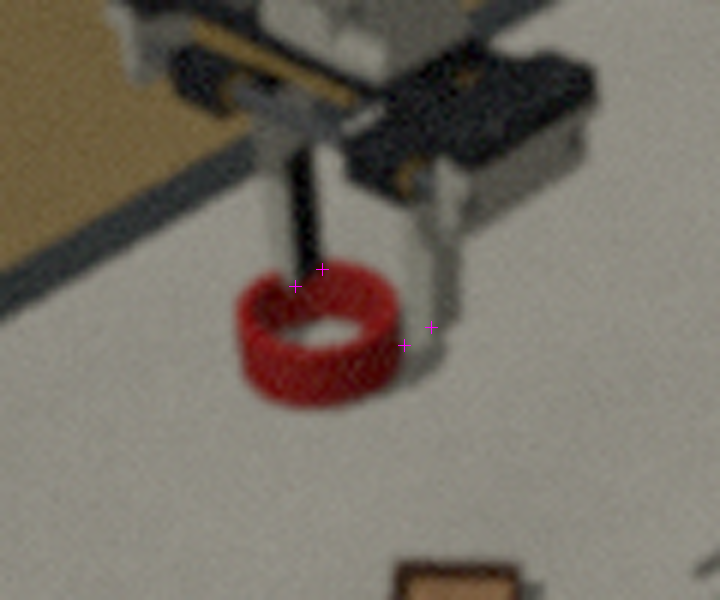

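View pics/f_scene.png

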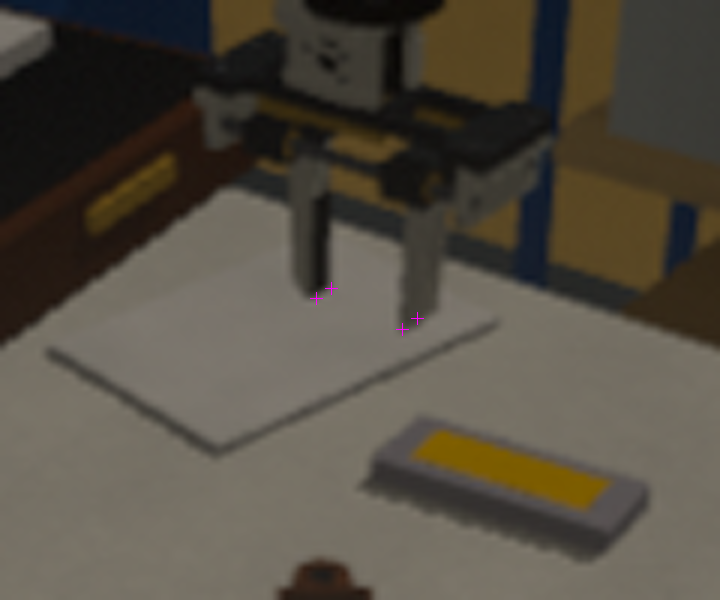

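Run:
```python
from h import *
d=viewer.capture("side"); s=viewer.capture("scene"); w=np.load("w_tray.npy",allow_pickle=True).item()
def un(q,s,o): return (np.array(q,float)+.5)/s-.5+o
D=un([(112,425),(228,427),(157,95),(258,97)],5,(190,200))
S=un([(245,150),(152,152),(265,383),(160,385)],6,(240,110))
W=un([(145,27),(46,122),(440,438),(345,512)],3,(170,0))
def ray(c,uv):
    P=p2w(c,[uv],0)[0]; o=cam(c)[3]; v=P-o; return o,v/np.linalg.norm(v)
def tri(rs):
    A=sum(np.eye(3)-np.outer(v,v) for o,v in rs); b=sum((np.eye(3)-np.outer(v,v))@o for o,v in rs); return np.linalg.solve(A,b)
for i in range(4):
    r=[ray(d,D[i]),ray(s,S[i]),ray(w,W[i])]
    print("ds",tri(r[:2]).round(4),"dw",tri([r[0],r[2]]).round(4),"sw",tri(r[1:]).round(4),"w",p2w(w,W[i],.018)[0].round(4), "s",p2w(s,S[i],.018)[0].round(4))
```

```text
ds [0.4909 0.3444 0.0126] dw [0.4944 0.3413 0.0069] sw [0.4977 0.3391 0.0188] w [0.4976 0.3394 0.018 ] s [0.497  0.3401 0.018 ]
ds [0.4432 0.3061 0.0128] dw [0.4463 0.3024 0.0068] sw [0.449  0.2996 0.0188] w [0.449  0.2999 0.018 ] s [0.4482 0.3005 0.018 ]
ds [0.6447 0.1498 0.0151] dw [0.6468 0.1492 0.0134] sw [0.6467 0.15   0.0163] w [0.6471 0.1509 0.018 ] s [0.6471 0.1475 0.018 ]
ds [0.5964 0.1114 0.0151] dw [0.5988 0.1097 0.0125] sw [0.5978 0.1102 0.0165] w [0.5983 0.111  0.018 ] s [0.5982 0.1083 0.018 ]
```

>>> play_rows --deltas '[{"travel":[-0.04,-0.003,0],"angular":[0,0,0],"jaw":0.06},{"travel":[-0.08,-0.003,0],"angular":[0,0,0],"jaw":0.06},{"travel":[-0.12,-0.006,0],"angular":[0,0,0],"jaw":0.06},{"travel":[-0.16,-0.006,0],"angular":[0,0,0],"jaw":0.06},{"travel":[-0.2,-0.006,0],"angular":[0,0,0],"jaw":0.06}]'

```text
time: 2.3
eef_pos: [0.539, 0.0466, 0.3007]
orientation: [3.141, 0.0, 1.569]
contact_force: [1.2, -0.3, -0.2]
finger_gap: 0.0601
```

>>> play_rows --deltas '[{"travel":[-0.04,-0.003,0],"angular":[0,0,0],"jaw":0.06},{"travel":[-0.08,-0.003,0],"angular":[0,0,0],"jaw":0.06},{"travel":[-0.12,-0.006,0],"angular":[0,0,0],"jaw":0.06},{"travel":[-0.16,-0.006,0],"angular":[0,0,0],"jaw":0.06},{"travel":[-0.2,-0.006,0],"angular":[0,0,0],"jaw":0.06}]'

```text
time: 2.72
eef_pos: [0.5325, -0.1535, 0.3009]
orientation: [3.141, 0.0, 1.569]
contact_force: [0.5, 0.3, -0.9]
finger_gap: 0.0596
```

>>> play_rows --deltas '[{"travel":[-0.04,-0.003,0],"angular":[0,0,0],"jaw":0.06},{"travel":[-0.08,-0.003,0],"angular":[0,0,0],"jaw":0.06},{"travel":[-0.12,-0.004,0],"angular":[0,0,0],"jaw":0.06},{"travel":[-0.16,-0.004,0],"angular":[0,0,0],"jaw":0.06},{"travel":[-0.165,-0.004,0],"angular":[0,0,0],"jaw":0.06}]'

```text
time: 3.13
eef_pos: [0.5268, -0.3245, 0.3007]
orientation: [-3.141, 0.004, 1.561]
contact_force: [0.4, 0.1, 0.5]
finger_gap: 0.0596
```

>>> play_rows --deltas '[{"travel":[0,0,0],"angular":[0,0,0],"jaw":0.06},{"travel":[0,0,0],"angular":[0,0,0],"jaw":0.06}]'

```text
time: 3.3
eef_pos: [0.5288, -0.3156, 0.3003]
orientation: [-3.141, -0.001, 1.569]
contact_force: [1.4, 0.8, -0.7]
finger_gap: 0.0601
```

Run:
```python
from h import *
c=viewer.capture("wrist"); save("w_rack",c["frame"]); np.save("w_rack.npy",c,allow_pickle=True)
s=viewer.capture("scene"); save("sc2",s["frame"],(130,150,260,270),5); np.save("sc2.npy",s,allow_pickle=True)
st=bot.get_state();print(st["eef_pos"],st["orientation"],c["xyz"],st["joint_positions"])
```

```text
[ 0.52962318 -0.31386595  0.30045435] [ 3.14154839e+00 -8.03274764e-04  1.57227136e+00] [ 0.52968515 -0.23735005  0.44428978] [ 0.37894383  0.40629034  0.09150594  1.79784769 -0.04565493  0.93979165
  0.4914705 ]
```

View pics/w_rack.png

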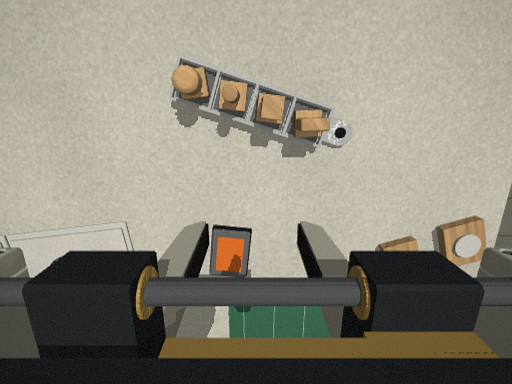

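Run:
```python
from h import *
c=np.load("w_rack.npy",allow_pickle=True).item(); save("z3",c["frame"],(165,50,265,140),7);save("z3b",c["frame"],(245,70,360,160),6)
```

```text
(no output)
```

View pics/z3.png

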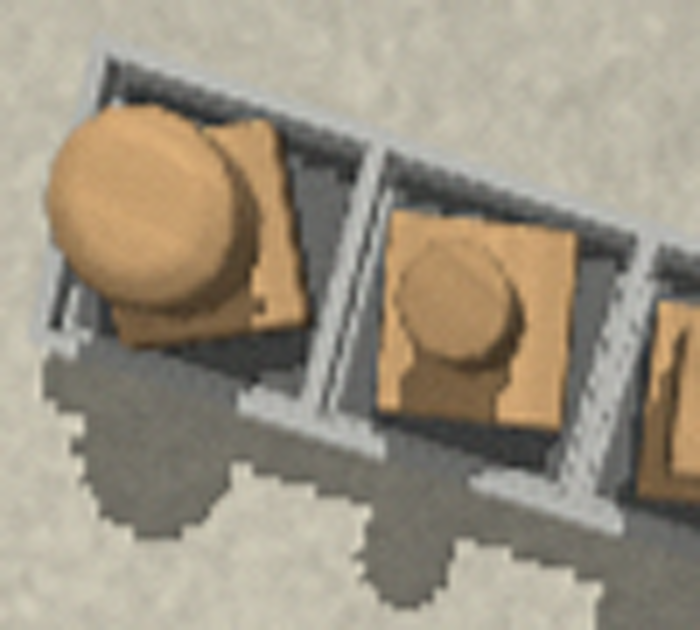

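View pics/z3b.png

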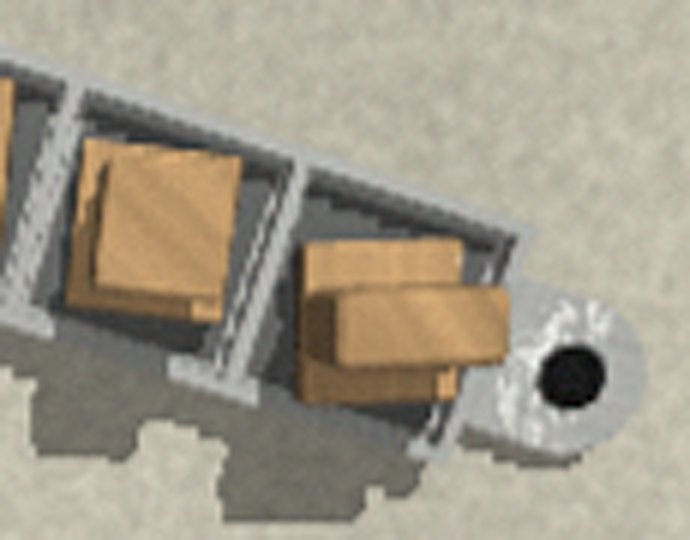

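```bash
cat > rk.py <<'E'
from h import *
c=np.load("w_rack.npy",allow_pickle=True).item()
def A(q): return p2w_(q,7,(165,50))
def un(q,s,o): return (np.array(q,float)+.5)/s-.5+np.array(o)
a=lambda q,z: p2w(c,un(q,7,(165,50)),z)[:,:2]
b=lambda q,z: p2w(c,un(q,6,(245,70)),z)[:,:2]
def ang(v): return np.degrees(np.arctan2(v[1],v[0])).round(1)
rk=np.r_[a([(103,45),(37,345)],.018),b([(527,229),(435,459)],.018)]
print("rack",rk.round(4).tolist(),rk.mean(0).round(4),ang(rk[2]+rk[3]-rk[0]-rk[1]),np.linalg.norm(rk[2]+rk[3]-rk[0]-rk[1])/2, np.linalg.norm(rk[0]-rk[1]))
def quad(n,P): print(n,P.mean(0).round(4),"ang",ang(P[1]-P[0]+P[2]-P[3]),"size",np.linalg.norm(P[1]-P[0]).round(4),np.linalg.norm(P[2]-P[1]).round(4))
print("knob head",a([(147,207)],.070).round(4)); quad("knob mount",a([(97,143),(277,120),(305,325),(125,348)],.025))
print("peg top",a([(455,299)],.080).round(4)); quad("peg mount",a([(390,208),(577,232),(562,428),(377,412)],.025))
quad("block top",b([(108,145),(240,157),(225,302),(97,285)],.068))
quad("bar top",b([(340,290),(507,286),(505,360),(338,365)],.072)); quad("bar mount",b([(302,240),(460,238),(460,400),(298,402)],.025))
C=rk.mean(0); t=np.radians(-16.5)
E
python3 rk.py
```

```text
rack [[0.4233, -0.1556], [0.4045, -0.2144], [0.6511, -0.2275], [0.6316, -0.2854]] [ 0.5276 -0.2207] -17.4 0.23837600697466677 0.061656458921969734
knob head [[ 0.4424 -0.1929]]
knob mount [ 0.4428 -0.1931] ang 6.7 size 0.0376 0.04
peg top [[ 0.5    -0.2098]]
peg mount [ 0.5    -0.2101] ang -5.8 size 0.0392 0.0393
block top [ 0.5563 -0.2273] ang -6.2 size 0.0294 0.0311
bar top [ 0.6139 -0.2495] ang 1.4 size 0.0374 0.0162
bar mount [ 0.6137 -0.2499] ang 0.6 size 0.0395 0.0399
```

>>> play_rows --deltas '[{"travel":[0.02,0.025,0.02],"angular":[0,0,-7],"jaw":0.065},{"travel":[0.04,0.05,0.04],"angular":[0,0,-14],"jaw":0.065},{"travel":[0.064,0.084,0.06],"angular":[0,0,-21],"jaw":0.065},{"travel":[0.064,0.084,0.09],"angular":[0,0,-28],"jaw":0.065},{"travel":[0.064,0.084,0.12],"angular":[0,0,-35],"jaw":0.065}]'

```text
time: 3.82
eef_pos: [0.6167, -0.2461, 0.1799]
orientation: [3.138, 0.001, 2.195]
contact_force: [-0.4, -0.2, -0.8]
finger_gap: 0.0653
```

>>> play_rows --deltas '[{"travel":[0,0,0],"angular":[0,0,-7],"jaw":0.065},{"travel":[0,0,0],"angular":[0,0,-14],"jaw":0.065},{"travel":[0,0,0],"angular":[0,0,-21],"jaw":0.065},{"travel":[0,0,0],"angular":[0,0,-28],"jaw":0.065},{"travel":[0,0,0],"angular":[0,0,-35],"jaw":0.065}]'

```text
time: 4.23
eef_pos: [0.6139, -0.2492, 0.1807]
orientation: [3.141, 0.0, 2.801]
contact_force: [0.7, -0.8, -0.1]
finger_gap: 0.0648
```

>>> play_rows --deltas '[{"travel":[0,0,0],"angular":[0,0,-7],"jaw":0.065},{"travel":[0,0,0],"angular":[0,0,-14],"jaw":0.065},{"travel":[0,0,0],"angular":[0,0,-21],"jaw":0.065},{"travel":[0,0,0],"angular":[0,0,-21],"jaw":0.065},{"travel":[0,0,0],"angular":[0,0,-21],"jaw":0.065}]'

```text
time: 4.65
eef_pos: [0.6137, -0.2501, 0.1807]
orientation: [3.141, 0.0, -3.126]
contact_force: [-0.1, -0.1, 0.1]
finger_gap: 0.0652
```

```bash
cat >> h.py <<'E'
def ty(R): return np.degrees(np.arctan2(R[1,1],R[0,1]))
def go(x,y,z,yang):
    "print tool-frame shift and z turn to bring TCP to x,y,z with tool y axis at world angle yang (deg)"
    st=bot.get_state(); R=Rn.from_euler('xyz',st["orientation"]).as_matrix(); t=np.array(st["eef_pos"])
    d=R.T@(np.array([x,y,z])-t); cur=ty(R); w=(yang-cur+180)%360-180
    print("t",round(st["time"],2),"pos",t.round(4),"tooly",cur.round(1),"tilt",np.degrees(np.arccos(-R[2,2])).round(2),"gap",round(st["finger_gap"],4),"F",np.round(st["contact_force"],1),"| travel",d.round(4),"turn z",round(-w,1))
E
cat > wz.py <<'E'
from h import *
import sys
n=sys.argv[1]; c=viewer.capture("wrist"); save(n,c["frame"]); np.save(n+".npy",c,allow_pickle=True)
E
python3 -c "
from h import *
go(0.614,-0.2495,0.053,91.2)"; python3 wz.py w_bar
```

```text
t 4.65 pos [ 0.6137 -0.2501  0.1807] tooly 90.9 tilt 0.04 gap 0.0652 F [-0.1 -0.1  0.1] | travel [-0.0003  0.0005  0.1277] turn z -0.3
```

View pics/w_bar.png

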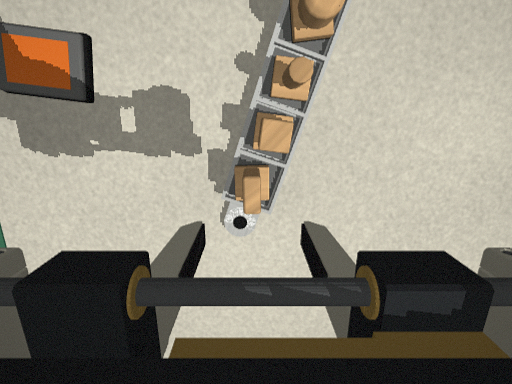

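Run:
```python
from h import *
c=np.load("w_bar.npy",allow_pickle=True).item()
print(c["xyz"],c["rotation"],w2p(c,[[.6139,-.2495,.072],[.5563,-.2273,.068],[.5,-.2098,.08]]))
f=c["frame"]
q=np.array([(245,170),(260,168),(261,212),(246,213)])
P=p2w(c,q,.072); print(P.round(4),P.mean(0))
b=np.array([(255,119),(294,114),(292,150),(254,152)]); print(p2w(c,b,.068).mean(0))
save("z4",f,(215,90,315,240),4)
```

```text
[ 0.53678018 -0.25049527  0.32461258] [ 2.85899668e+00 -5.03741410e-04  1.58670308e+00] [[252.27559531 195.52439705]
 [276.73528888 136.29816503]
 [301.48145711  69.71500432]]
[[ 0.5883 -0.2569  0.072 ]
 [ 0.5861 -0.2425  0.072 ]
 [ 0.6311 -0.2404  0.072 ]
 [ 0.6324 -0.2555  0.072 ]] [ 0.60950268 -0.24884885  0.072     ]
[ 0.5542742  -0.23024113  0.068     ]
```

View pics/z4.png

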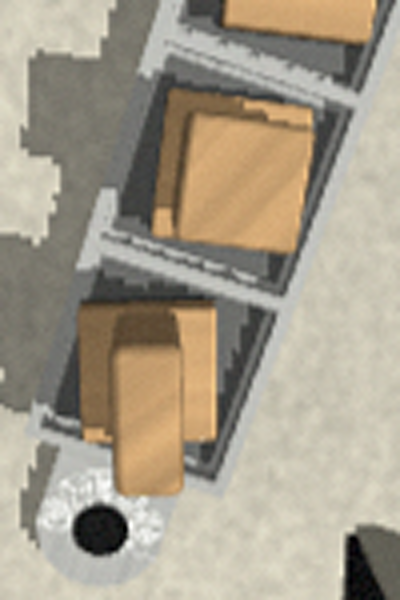

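>>> play_rows --deltas '[{"travel":[0,0,0.035],"angular":[0,0,0],"jaw":0.065},{"travel":[0,0,0.07],"angular":[0,0,0],"jaw":0.065},{"travel":[0,0,0.105],"angular":[0,0,0],"jaw":0.065},{"travel":[0,0,0.128],"angular":[0,0,0],"jaw":0.065},{"travel":[0,0,0.128],"angular":[0,0,0],"jaw":0.065}]' --force 25

```text
time: 5.12
eef_pos: [0.6111, -0.2498, 0.0479]
orientation: [3.139, -0.007, -3.126]
contact_force: [-1.2, -0.3, -0.5]
finger_gap: 0.0653
```

>>> play_rows --deltas '[{"travel":[0,0,0],"angular":[0,0,0],"jaw":0.01},{"travel":[0,0,0],"angular":[0,0,0],"jaw":0.01},{"travel":[0,0,0],"angular":[0,0,0],"jaw":0.01},{"travel":[0,0,0],"angular":[0,0,0],"jaw":0.01},{"travel":[0,0,0],"angular":[0,0,0],"jaw":0.01}]' --force 25

```text
time: 5.53
eef_pos: [0.6142, -0.2517, 0.054]
orientation: [-3.141, 0.002, -3.125]
contact_force: [0.3, 0.7, 0.6]
finger_gap: 0.036
```

>>> play_rows --deltas '[{"travel":[0,0,0],"angular":[0,0,0],"jaw":0.01},{"travel":[0,0,0],"angular":[0,0,0],"jaw":0.01},{"travel":[0,0,0],"angular":[0,0,0],"jaw":0.01},{"travel":[0,0,0],"angular":[0,0,0],"jaw":0.01},{"travel":[0,0,0],"angular":[0,0,0],"jaw":0.01}]' --force 25

```text
time: 5.95
eef_pos: [0.6137, -0.2515, 0.0528]
orientation: [-3.141, 0.0, -3.124]
contact_force: [-0.2, 0.4, 6.4]
finger_gap: 0.018
```

```bash
python3 -c "
from h import *
go(0.492,0.295,0.155,38.4)"; python3 wz.py w_bar2
```

```text
t 5.95 pos [ 0.6137 -0.2515  0.0528] tooly 91.0 tilt 0.02 gap 0.018 F [-0.2  0.4  6.4] | travel [ 0.1121  0.5485 -0.1024] turn z 52.6
```

View pics/w_bar2.png

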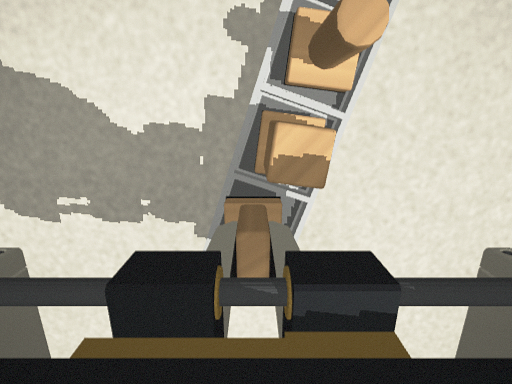

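>>> play_rows --deltas '[{"travel":[0,0,-0.01],"angular":[0,0,0],"jaw":0.01},{"travel":[0,0,-0.03],"angular":[0,0,0],"jaw":0.01},{"travel":[0,0,-0.055],"angular":[0,0,0],"jaw":0.01},{"travel":[0,0,-0.08],"angular":[0,0,0],"jaw":0.01},{"travel":[0,0,-0.105],"angular":[0,0,0],"jaw":0.01}]'

```text
time: 6.42
eef_pos: [0.6132, -0.2512, 0.1587]
orientation: [3.141, -0.001, -3.124]
contact_force: [0.5, -0.3, -0.8]
finger_gap: 0.0179
```

```bash
python3 -c "
from h import *
go(0.492,0.295,0.155,38.4)"; python3 wz.py w_bar3
```

```text
t 6.42 pos [ 0.6132 -0.2512  0.1587] tooly 91.0 tilt 0.05 gap 0.0179 F [ 0.5 -0.3 -0.8] | travel [0.1115 0.5482 0.004 ] turn z 52.6
```

View pics/w_bar3.png

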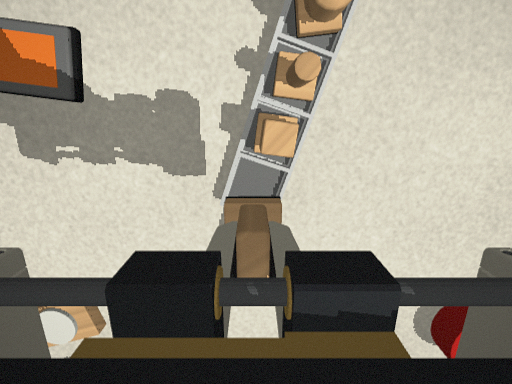

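>>> play_rows --deltas '[{"travel":[0.005,0.025,0],"angular":[0,0,5],"jaw":0.01},{"travel":[0.013,0.06,0],"angular":[0,0,10],"jaw":0.01},{"travel":[0.021,0.1,0],"angular":[0,0,15],"jaw":0.01},{"travel":[0.029,0.14,0],"angular":[0,0,20],"jaw":0.01},{"travel":[0.037,0.18,0],"angular":[0,0,25],"jaw":0.01}]'

```text
time: 6.88
eef_pos: [0.5726, -0.0706, 0.1577]
orientation: [3.141, 0.0, 2.718]
contact_force: [1.8, 1.3, -0.8]
finger_gap: 0.0177
```

```bash
python3 -c "
from h import *
go(0.492,0.295,0.155,38.4)"
```

```text
t 6.88 pos [ 0.5726 -0.0706  0.1577] tooly 65.7 tilt 0.02 gap 0.0177 F [ 1.8  1.3 -0.8] | travel [0.2239 0.3001 0.0027] turn z 27.3
```

>>> play_rows --deltas '[{"travel":[0.024,0.032,0],"angular":[0,0,6],"jaw":0.01},{"travel":[0.048,0.064,0],"angular":[0,0,12],"jaw":0.01},{"travel":[0.072,0.096,0],"angular":[0,0,18],"jaw":0.01},{"travel":[0.096,0.128,0],"angular":[0,0,24],"jaw":0.01},{"travel":[0.12,0.16,0],"angular":[0,0,27],"jaw":0.01}]'

```text
time: 7.3
eef_pos: [0.528, 0.1249, 0.1577]
orientation: [3.141, -0.0, 2.246]
contact_force: [0.9, 1.1, -0.0]
finger_gap: 0.0179
```

```bash
python3 -c "
from h import *
go(0.492,0.295,0.155,38.4)"
```

```text
t 7.3 pos [0.528  0.1249 0.1577] tooly 38.7 tilt 0.02 gap 0.0179 F [ 0.9  1.1 -0. ] | travel [0.1553 0.0782 0.0027] turn z 0.3
```

>>> play_rows --deltas '[{"travel":[0.035,0.018,0],"angular":[0,0,0],"jaw":0.01},{"travel":[0.07,0.036,0],"angular":[0,0,0],"jaw":0.01},{"travel":[0.105,0.054,0],"angular":[0,0,0],"jaw":0.01},{"travel":[0.135,0.068,0],"angular":[0,0,0],"jaw":0.01},{"travel":[0.155,0.078,0],"angular":[0,0,0],"jaw":0.01}]'

```text
time: 7.72
eef_pos: [0.4902, 0.2967, 0.1576]
orientation: [3.141, -0.001, 2.255]
contact_force: [0.8, -0.2, -0.5]
finger_gap: 0.0177
```

>>> play_rows --deltas '[{"travel":[0,0,0],"angular":[0,0,0],"jaw":0.01},{"travel":[0,0,0],"angular":[0,0,0],"jaw":0.01}]'

```text
time: 7.88
eef_pos: [0.4911, 0.294, 0.1574]
orientation: [-3.142, -0.0, 2.255]
contact_force: [1.1, -1.2, -0.6]
finger_gap: 0.0177
```

```bash
python3 -c "
from h import *
go(0.492,0.295,0.0545,38.4)"; python3 wz.py w_bar4
```

```text
t 7.88 pos [0.4911 0.294  0.1574] tooly 39.2 tilt 0.02 gap 0.0177 F [ 1.1 -1.2 -0.6] | travel [0.0002 0.0013 0.1029] turn z 0.8
```

View pics/w_bar4.png

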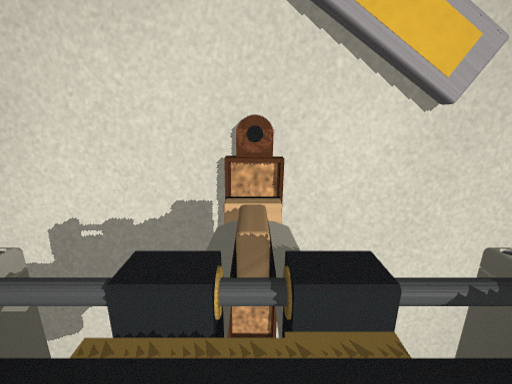

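```bash
python3 -c "
from h import *
c=np.load('w_bar4.npy',allow_pickle=True).item()
print(p2w(c,[(226,156),(284,157),(255,156.5)],.018).round(4)); print(w2p(c,[[.4722,.3204,.018],[.4711,.294,.0]]))
"
```

```text
[[0.4476 0.3041 0.018 ]
 [0.4962 0.3423 0.018 ]
 [0.4719 0.3232 0.018 ]]
[[253.5685014  158.71021067]
 [238.28092633 173.28359079]]
```

>>> play_rows --deltas '[{"travel":[0,0.001,0.02],"angular":[0,0,1],"jaw":0.01},{"travel":[0,0.001,0.045],"angular":[0,0,1],"jaw":0.01},{"travel":[0,0.001,0.065],"angular":[0,0,1],"jaw":0.01},{"travel":[0,0.001,0.08],"angular":[0,0,1],"jaw":0.01},{"travel":[0,0.001,0.088],"angular":[0,0,1],"jaw":0.01}]'

```text
time: 8.35
eef_pos: [0.4927, 0.2907, 0.0678]
orientation: [-3.139, 0.001, 2.231]
contact_force: [0.5, -0.2, -0.5]
finger_gap: 0.018
```

```bash
python3 -c "
from h import *
go(0.492,0.296,0.0535,38.4)"
```

```text
t 8.35 pos [0.4927 0.2907 0.0678] tooly 37.9 tilt 0.15 gap 0.018 F [ 0.5 -0.2 -0.5] | travel [0.0047 0.0027 0.0143] turn z -0.5
```

>>> play_rows --deltas '[{"travel":[0.002,0,0.006],"angular":[0,0,0],"jaw":0.01},{"travel":[0.002,0,0.011],"angular":[0,0,0],"jaw":0.01},{"travel":[0.002,0,0.014],"angular":[0,0,0],"jaw":0.01},{"travel":[0.002,0,0.014],"angular":[0,0,0],"jaw":0.01},{"travel":[0.002,0,0.014],"angular":[0,0,0],"jaw":0.01}]'

```text
time: 8.77
eef_pos: [0.4917, 0.2947, 0.0559]
orientation: [3.141, 0.0, 2.234]
contact_force: [-0.3, -0.4, -0.7]
finger_gap: 0.0178
```

```bash
python3 -c "
from h import *
go(0.492,0.296,0.0535,38.4)"
```

```text
t 8.77 pos [0.4917 0.2947 0.0559] tooly 38.0 tilt 0.04 gap 0.0178 F [-0.3 -0.4 -0.7] | travel [0.0009 0.001  0.0024] turn z -0.4
```

>>> play_rows --deltas '[{"travel":[0,0.001,0.002],"angular":[0,0,0],"jaw":0.01},{"travel":[0,0.001,0.003],"angular":[0,0,0],"jaw":0.01},{"travel":[0,0.001,0.003],"angular":[0,0,0],"jaw":0.01},{"travel":[0,0.001,0.003],"angular":[0,0,0],"jaw":0.01}]'

```text
time: 9.1
eef_pos: [0.4926, 0.2956, 0.0527]
orientation: [3.141, 0.0, 2.234]
contact_force: [0.1, 0.0, 1.4]
finger_gap: 0.0179
```

```bash
python3 -c "
from h import *
go(0.492,0.296,0.0535,38.4)"; python3 wz.py w_bar5
```

```text
t 9.1 pos [0.4926 0.2956 0.0527] tooly 38.0 tilt 0.06 gap 0.0179 F [0.1 0.  1.4] | travel [ 0.0007 -0.0003 -0.0008] turn z -0.4
```

View pics/w_bar5.png

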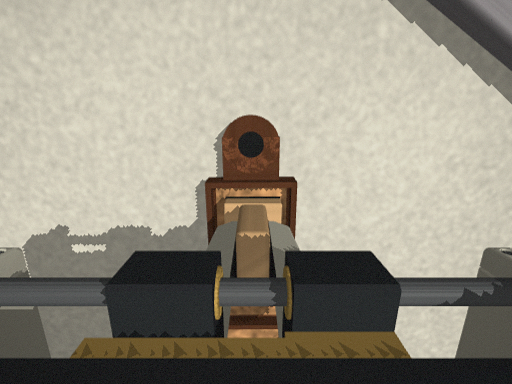

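>>> play_rows --deltas '[{"travel":[0,0,0],"angular":[0,0,0],"jaw":0.06},{"travel":[0,0,0],"angular":[0,0,0],"jaw":0.06},{"travel":[0,0,0],"angular":[0,0,0],"jaw":0.06},{"travel":[0,0,0],"angular":[0,0,0],"jaw":0.06},{"travel":[0,0,0],"angular":[0,0,0],"jaw":0.06}]'

```text
time: 9.57
eef_pos: [0.4922, 0.2952, 0.0523]
orientation: [-3.141, 0.0, 2.234]
contact_force: [-0.3, -0.4, -0.1]
finger_gap: 0.0468
```

>>> play_rows --deltas '[{"travel":[0,0,-0.015],"angular":[0,0,0],"jaw":0.06},{"travel":[0,0,-0.04],"angular":[0,0,0],"jaw":0.06},{"travel":[0,0,-0.07],"angular":[0,0,0],"jaw":0.06},{"travel":[0,0,-0.1],"angular":[0,0,0],"jaw":0.06},{"travel":[0,0,-0.13],"angular":[0,0,0],"jaw":0.06}]'

```text
time: 9.98
eef_pos: [0.4919, 0.295, 0.1836]
orientation: [-3.141, -0.0, 2.234]
contact_force: [-0.0, -0.2, 0.2]
finger_gap: 0.0598
```

```bash
python3 -c "
from h import *
go(0.5563,-0.2273,0.155,83.8)"; python3 wz.py w_bar6
```

```text
t 9.98 pos [0.4919 0.295  0.1836] tooly 38.0 tilt 0.04 gap 0.0598 F [-0.  -0.2  0.2] | travel [-0.4512 -0.2709  0.0288] turn z -45.8
```

View pics/w_bar6.png

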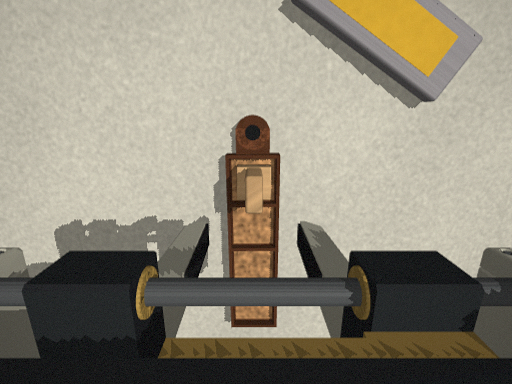

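```bash
python3 -c "
from h import *
c=np.load('w_bar6.npy',allow_pickle=True).item()
P=p2w(c,[(228,154),(279,154),(232,326),(277,326)],.018)[:,:2]; print(P.round(4).tolist(),P.mean(0),np.linalg.norm(P[0]+P[1]-P[2]-P[3])/2)
d=(P[0]+P[1]-P[2]-P[3]);print(np.degrees(np.arctan2(d[1],d[0])))
"
```

```text
[[0.4494, 0.3045], [0.4959, 0.341], [0.5987, 0.1126], [0.6488, 0.1518]] [0.54821109 0.22748681] 0.24322005395770366
128.41519983552038
```

>>> play_rows --deltas '[{"travel":[-0.034,-0.02,0],"angular":[0,0,-6],"jaw":0.065},{"travel":[-0.068,-0.041,0],"angular":[0,0,-12],"jaw":0.065},{"travel":[-0.102,-0.061,0],"angular":[0,0,-18],"jaw":0.065},{"travel":[-0.136,-0.082,0],"angular":[0,0,-24],"jaw":0.065},{"travel":[-0.17,-0.102,0],"angular":[0,0,-30],"jaw":0.065}]'

```text
time: 10.45
eef_pos: [0.5162, 0.0968, 0.1823]
orientation: [-3.141, -0.0, 2.763]
contact_force: [0.6, -0.1, 0.1]
finger_gap: 0.0649
```

```bash
python3 -c "
from h import *
go(0.5563,-0.2273,0.18,83.8)"
```

```text
t 10.45 pos [0.5162 0.0968 0.1823] tooly 68.3 tilt 0.01 gap 0.0649 F [ 0.6 -0.1  0.1] | travel [-0.1569 -0.2864  0.0024] turn z -15.5
```

>>> play_rows --deltas '[{"travel":[-0.018,-0.034,0],"angular":[0,0,-4],"jaw":0.065},{"travel":[-0.036,-0.068,0],"angular":[0,0,-8],"jaw":0.065},{"travel":[-0.055,-0.102,0],"angular":[0,0,-12],"jaw":0.065},{"travel":[-0.074,-0.136,0],"angular":[0,0,-15.5],"jaw":0.065},{"travel":[-0.092,-0.17,0],"angular":[0,0,-15.5],"jaw":0.065}]'

```text
time: 10.87
eef_pos: [0.538, -0.0958, 0.1823]
orientation: [3.142, 0.0, 3.032]
contact_force: [0.6, -1.6, 1.2]
finger_gap: 0.0647
```

```bash
python3 -c "
from h import *
go(0.5563,-0.2273,0.18,83.8)"
```

```text
t 10.87 pos [ 0.538  -0.0958  0.1823] tooly 83.7 tilt 0.01 gap 0.0647 F [ 0.6 -1.6  1.2] | travel [-0.0326 -0.1287  0.0023] turn z -0.1
```

>>> play_rows --deltas '[{"travel":[-0.01,-0.037,0],"angular":[0,0,0],"jaw":0.065},{"travel":[-0.018,-0.074,0],"angular":[0,0,0],"jaw":0.065},{"travel":[-0.027,-0.108,0],"angular":[0,0,0],"jaw":0.065},{"travel":[-0.0326,-0.129,0],"angular":[0,0,0],"jaw":0.065},{"travel":[-0.0326,-0.129,0],"angular":[0,0,0],"jaw":0.065}]'

```text
time: 11.28
eef_pos: [0.5555, -0.2316, 0.1818]
orientation: [-3.139, 0.0, 3.021]
contact_force: [1.1, -0.6, -1.0]
finger_gap: 0.065
```

```bash
python3 -c "
from h import *
go(0.5563,-0.2273,0.0525,83.8)"; python3 wz.py w_blk
```

```text
t 11.28 pos [ 0.5555 -0.2316  0.1818] tooly 83.1 tilt 0.13 gap 0.065 F [ 1.1 -0.6 -1. ] | travel [-0.0003  0.0047  0.1293] turn z -0.7
```

View pics/w_blk.png

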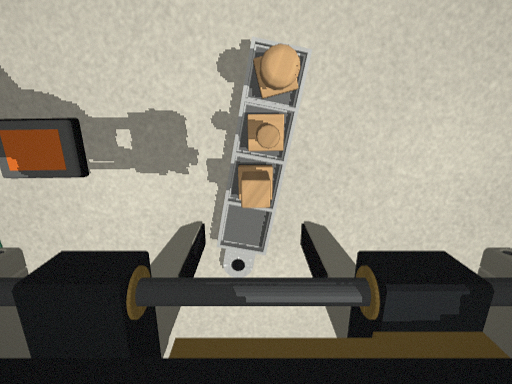

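```bash
python3 -c "
from h import *
c=np.load('w_blk.npy',allow_pickle=True).item(); save('z5',c['frame'],(225,30,315,225),4)
print(w2p(c,[[.5563,-.2273,.068],[.5,-.21,.08],[.4426,-.193,.07]]))
go(0.5563,-0.2273,0.0525,83.8)"
```

```text
[[256.37068156 194.23190781]
 [268.29897642 136.67331446]
 [280.16489122  67.40078014]]
t 11.33 pos [ 0.5554 -0.2284  0.1818] tooly 83.2 tilt 0.04 gap 0.0652 F [0.9 0.6 0.5] | travel [-0.0008  0.0013  0.1293] turn z -0.6
```

View pics/z5.png

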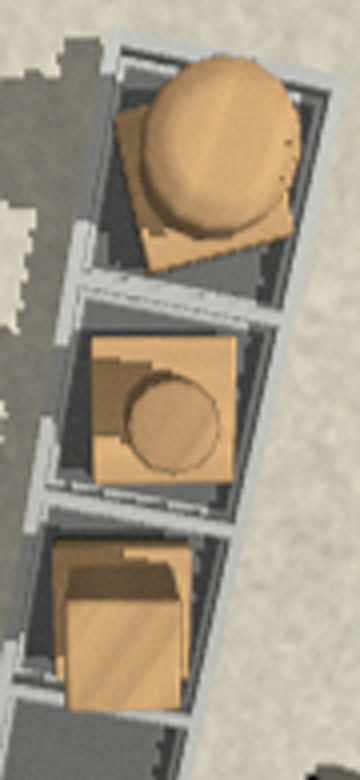

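>>> play_rows --deltas '[{"travel":[-0.001,0.001,0.035],"angular":[0,0,0],"jaw":0.065},{"travel":[-0.001,0.001,0.07],"angular":[0,0,0],"jaw":0.065},{"travel":[-0.001,0.001,0.1],"angular":[0,0,0],"jaw":0.055},{"travel":[-0.001,0.001,0.12],"angular":[0,0,0],"jaw":0.05},{"travel":[-0.001,0.001,0.129],"angular":[0,0,0],"jaw":0.05}]'

```text
time: 11.75
eef_pos: [0.5557, -0.2223, 0.0506]
orientation: [3.14, -0.004, 3.03]
contact_force: [-0.9, -0.0, 0.2]
finger_gap: 0.0515
```

>>> play_rows --deltas '[{"travel":[0,0,0],"angular":[0,0,0],"jaw":0.04},{"travel":[0,0,0],"angular":[0,0,0],"jaw":0.02},{"travel":[0,0,0],"angular":[0,0,0],"jaw":0.02},{"travel":[0,0,0],"angular":[0,0,0],"jaw":0.02},{"travel":[0,0,0],"angular":[0,0,0],"jaw":0.02}]' --force 25

```text
time: 12.17
eef_pos: [0.5576, -0.2253, 0.0549]
orientation: [-3.141, 0.002, 3.028]
contact_force: [-1.5, -1.2, 5.4]
finger_gap: 0.0303
```

>>> play_rows --deltas '[{"travel":[0,0,0],"angular":[0,0,0],"jaw":0.02},{"travel":[0,0,0],"angular":[0,0,0],"jaw":0.02}]'

```text
time: 12.33
eef_pos: [0.5576, -0.2253, 0.0548]
orientation: [-3.141, 0.002, 3.027]
contact_force: [-2.1, -2.0, 7.9]
finger_gap: 0.0298
```

```bash
python3 -c "
from h import *
go(0.5294,0.2495,0.155,38.4)"; python3 wz.py w_blk2
```

```text
t 12.33 pos [ 0.5576 -0.2253  0.0548] tooly 83.5 tilt 0.13 gap 0.0298 F [-2.1 -2.   7.9] | travel [ 0.0819  0.4684 -0.1008] turn z 45.1
```

View pics/w_blk2.png

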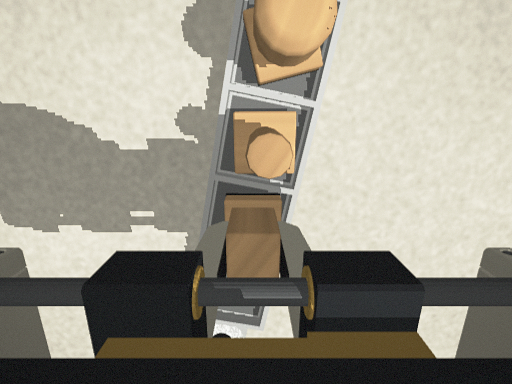

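>>> play_rows --deltas '[{"travel":[0,0,-0.01],"angular":[0,0,0],"jaw":0.02},{"travel":[0,0,-0.03],"angular":[0,0,0],"jaw":0.02},{"travel":[0,0,-0.055],"angular":[0,0,0],"jaw":0.02},{"travel":[0,0,-0.08],"angular":[0,0,0],"jaw":0.02},{"travel":[0,0,-0.105],"angular":[0,0,0],"jaw":0.02}]'

```text
time: 12.8
eef_pos: [0.5569, -0.2241, 0.1603]
orientation: [3.141, 0.0, 3.029]
contact_force: [0.7, -0.1, -1.1]
finger_gap: 0.0297
```

```bash
python3 -c "
from h import *
go(0.5294,0.2495,0.155,38.4)"
```

```text
t 12.8 pos [ 0.5569 -0.2241  0.1603] tooly 83.5 tilt 0.03 gap 0.0297 F [ 0.7 -0.1 -1.1] | travel [0.0807 0.4674 0.0055] turn z 45.1
```

>>> play_rows --deltas '[{"travel":[0.005,0.025,0],"angular":[0,0,5],"jaw":0.02},{"travel":[0.011,0.062,0],"angular":[0,0,10],"jaw":0.02},{"travel":[0.018,0.1,0],"angular":[0,0,15],"jaw":0.02},{"travel":[0.024,0.14,0],"angular":[0,0,20],"jaw":0.02},{"travel":[0.031,0.18,0],"angular":[0,0,25],"jaw":0.02}]'

```text
time: 13.22
eef_pos: [0.5464, -0.0405, 0.1594]
orientation: [3.14, 0.001, 2.587]
contact_force: [0.8, 0.7, -1.2]
finger_gap: 0.0299
```

```bash
python3 -c "
from h import *
go(0.5294,0.2495,0.155,38.4)"
```

```text
t 13.22 pos [ 0.5464 -0.0405  0.1594] tooly 58.2 tilt 0.08 gap 0.0299 F [ 0.8  0.7 -1.2] | travel [0.1673 0.2375 0.0045] turn z 19.8
```

>>> play_rows --deltas '[{"travel":[0.022,0.032,0],"angular":[0,0,5],"jaw":0.02},{"travel":[0.044,0.063,0],"angular":[0,0,10],"jaw":0.02},{"travel":[0.067,0.095,0],"angular":[0,0,15],"jaw":0.02},{"travel":[0.09,0.127,0],"angular":[0,0,20],"jaw":0.02},{"travel":[0.112,0.159,0],"angular":[0,0,20],"jaw":0.02}]'

```text
time: 13.63
eef_pos: [0.5335, 0.1545, 0.1593]
orientation: [3.141, -0.0, 2.238]
contact_force: [1.6, 0.2, -0.4]
finger_gap: 0.0294
```

```bash
python3 -c "
from h import *
go(0.5294,0.2495,0.155,38.4)"
```

```text
t 13.63 pos [0.5335 0.1545 0.1593] tooly 38.2 tilt 0.06 gap 0.0294 F [ 1.6  0.2 -0.4] | travel [0.0772 0.0556 0.0044] turn z -0.2
```

>>> play_rows --deltas '[{"travel":[0.027,0.02,0],"angular":[0,0,0],"jaw":0.02},{"travel":[0.052,0.038,0],"angular":[0,0,0],"jaw":0.02},{"travel":[0.07,0.05,0],"angular":[0,0,0],"jaw":0.02},{"travel":[0.077,0.056,0],"angular":[0,0,0],"jaw":0.02},{"travel":[0.077,0.056,0],"angular":[0,0,0],"jaw":0.02}]'

```text
time: 14.05
eef_pos: [0.5296, 0.2499, 0.1589]
orientation: [3.14, -0.001, 2.247]
contact_force: [1.1, 0.3, -1.3]
finger_gap: 0.0297
```

```bash
python3 -c "
from h import *
go(0.5294,0.2495,0.056,38.4)"; python3 wz.py w_blk4
```

```text
t 14.05 pos [0.5296 0.2499 0.1589] tooly 38.7 tilt 0.1 gap 0.0297 F [ 1.1  0.3 -1.3] | travel [-0.0003 -0.0006  0.1029] turn z 0.3
```

View pics/w_blk4.png

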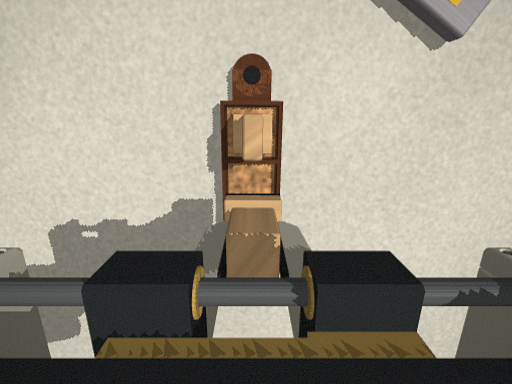

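>>> play_rows --deltas '[{"travel":[0,0,0.025],"angular":[0,0,0],"jaw":0.02},{"travel":[0,0,0.05],"angular":[0,0,0],"jaw":0.02},{"travel":[0,0,0.07],"angular":[0,0,0],"jaw":0.02},{"travel":[0,0,0.085],"angular":[0,0,0],"jaw":0.02},{"travel":[0,0,0.09],"angular":[0,0,0],"jaw":0.02}]'

```text
time: 14.52
eef_pos: [0.5296, 0.2439, 0.0666]
orientation: [-3.138, 0.0, 2.24]
contact_force: [0.2, -0.1, -1.0]
finger_gap: 0.0297
```

```bash
python3 -c "
from h import *
go(0.5294,0.2495,0.0535,38.4)"
```

```text
t 14.52 pos [0.5296 0.2439 0.0666] tooly 38.3 tilt 0.2 gap 0.0297 F [ 0.2 -0.1 -1. ] | travel [0.0045 0.0033 0.0131] turn z -0.1
```

>>> play_rows --deltas '[{"travel":[0,0,0.005],"angular":[0,0,0],"jaw":0.02},{"travel":[0,0,0.01],"angular":[0,0,0],"jaw":0.02},{"travel":[0,0,0.012],"angular":[0,0,0],"jaw":0.02},{"travel":[0,0,0.012],"angular":[0,0,0],"jaw":0.02},{"travel":[0,0,0.012],"angular":[0,0,0],"jaw":0.02}]'

```text
time: 14.93
eef_pos: [0.5304, 0.247, 0.057]
orientation: [3.141, 0.0, 2.243]
contact_force: [0.3, 1.0, -0.4]
finger_gap: 0.03
```

```bash
python3 -c "
from h import *
go(0.5294,0.2495,0.0535,38.4)"
```

```text
t 14.93 pos [0.5304 0.247  0.057 ] tooly 38.5 tilt 0.04 gap 0.03 F [ 0.3  1.  -0.4] | travel [0.0026 0.0008 0.0035] turn z 0.1
```

>>> play_rows --deltas '[{"travel":[0.002,0,0.002],"angular":[0,0,0],"jaw":0.02},{"travel":[0.002,0,0.003],"angular":[0,0,0],"jaw":0.02},{"travel":[0.002,0,0.003],"angular":[0,0,0],"jaw":0.02},{"travel":[0.002,0,0.003],"angular":[0,0,0],"jaw":0.02}]'

```text
time: 15.27
eef_pos: [0.5291, 0.2488, 0.0547]
orientation: [3.14, 0.0, 2.243]
contact_force: [-1.8, -0.9, 11.9]
finger_gap: 0.0299
```

```bash
python3 -c "
from h import *
go(0.5294,0.2495,0.0535,38.4)"; python3 wz.py w_blk5
```

```text
t 15.27 pos [0.5291 0.2488 0.0547] tooly 38.5 tilt 0.07 gap 0.0299 F [-1.8 -0.9 11.9] | travel [0.0003 0.0007 0.0012] turn z 0.1
```

View pics/w_blk5.png

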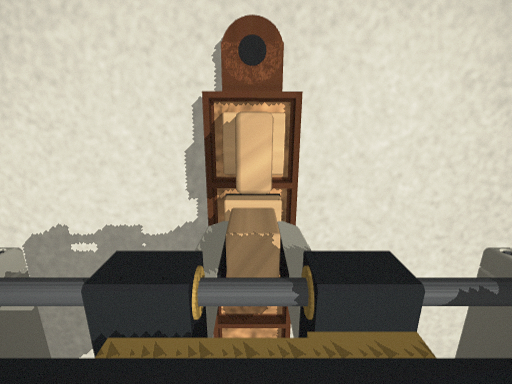

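>>> play_rows --deltas '[{"travel":[0,0,-0.001],"angular":[0,0,0],"jaw":0.02},{"travel":[0,0,-0.001],"angular":[0,0,0],"jaw":0.06},{"travel":[0,0,-0.001],"angular":[0,0,0],"jaw":0.06},{"travel":[0,0,-0.001],"angular":[0,0,0],"jaw":0.06},{"travel":[0,0,-0.001],"angular":[0,0,0],"jaw":0.06}]'

```text
time: 15.73
eef_pos: [0.5288, 0.2487, 0.0543]
orientation: [-3.141, -0.0, 2.243]
contact_force: [0.4, 0.2, 0.3]
finger_gap: 0.0516
```

>>> play_rows --deltas '[{"travel":[0,0,0],"angular":[0,0,0],"jaw":0.06},{"travel":[0,0,-0.02],"angular":[0,0,0],"jaw":0.06},{"travel":[0,0,-0.05],"angular":[0,0,0],"jaw":0.06},{"travel":[0,0,-0.085],"angular":[0,0,0],"jaw":0.06},{"travel":[0,0,-0.125],"angular":[0,0,0],"jaw":0.06}]'

```text
time: 16.15
eef_pos: [0.528, 0.2481, 0.1795]
orientation: [-3.139, -0.0, 2.243]
contact_force: [0.0, 0.0, -0.6]
finger_gap: 0.0599
```

```bash
python3 -c "
from h import *
go(0.5,-0.21,0.18,84.2)"; python3 wz.py w_blk6
```

```text
t 16.15 pos [0.528  0.2481 0.1795] tooly 38.5 tilt 0.17 gap 0.0599 F [ 0.   0.  -0.6] | travel [-3.411e-01 -3.071e-01  3.000e-04] turn z -45.7
```

View pics/w_blk6.png

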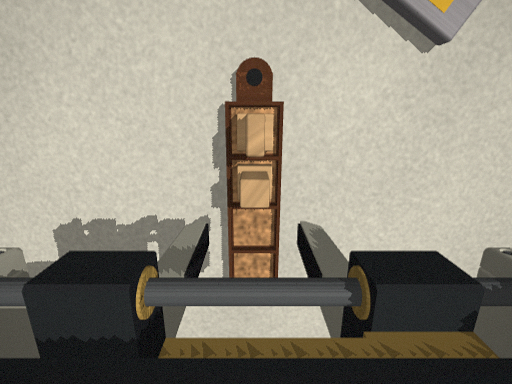

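>>> play_rows --deltas '[{"travel":[-0.028,-0.025,0],"angular":[0,0,-6],"jaw":0.06},{"travel":[-0.058,-0.052,0],"angular":[0,0,-12],"jaw":0.06},{"travel":[-0.088,-0.079,0],"angular":[0,0,-18],"jaw":0.06},{"travel":[-0.118,-0.106,0],"angular":[0,0,-24],"jaw":0.06},{"travel":[-0.148,-0.133,0],"angular":[0,0,-30],"jaw":0.06}]'

```text
time: 16.62
eef_pos: [0.5165, 0.0484, 0.1793]
orientation: [3.142, 0.0, 2.772]
contact_force: [0.6, -0.1, 0.6]
finger_gap: 0.06
```

```bash
python3 -c "
from h import *
go(0.5,-0.21,0.18,84.2)"
```

```text
t 16.62 pos [0.5165 0.0484 0.1793] tooly 68.8 tilt 0.02 gap 0.06 F [ 0.6 -0.1  0.6] | travel [-0.0779 -0.2469 -0.0006] turn z -15.4
```

>>> play_rows --deltas '[{"travel":[-0.012,-0.038,0],"angular":[0,0,-4],"jaw":0.055},{"travel":[-0.024,-0.076,0],"angular":[0,0,-8],"jaw":0.055},{"travel":[-0.036,-0.114,0],"angular":[0,0,-12],"jaw":0.055},{"travel":[-0.048,-0.152,0],"angular":[0,0,-15.4],"jaw":0.055},{"travel":[-0.06,-0.188,0],"angular":[0,0,-15.4],"jaw":0.055}]'

```text
time: 17.03
eef_pos: [0.5031, -0.1493, 0.1793]
orientation: [-3.141, 0.0, 3.038]
contact_force: [1.0, -0.2, 0.3]
finger_gap: 0.0551
```

```bash
python3 -c "
from h import *
go(0.5,-0.21,0.18,84.2)"
```

```text
t 17.03 pos [ 0.5031 -0.1493  0.1793] tooly 84.1 tilt 0.01 gap 0.0551 F [ 1.  -0.2  0.3] | travel [-0.0031 -0.0607 -0.0007] turn z -0.1
```

>>> play_rows --deltas '[{"travel":[-0.002,-0.03,0],"angular":[0,0,0],"jaw":0.055},{"travel":[-0.003,-0.05,0],"angular":[0,0,0],"jaw":0.055},{"travel":[-0.003,-0.061,0],"angular":[0,0,0],"jaw":0.055},{"travel":[-0.003,-0.061,0],"angular":[0,0,0],"jaw":0.055},{"travel":[-0.003,-0.061,0],"angular":[0,0,0],"jaw":0.055}]'

```text
time: 17.45
eef_pos: [0.5003, -0.2072, 0.1792]
orientation: [3.141, -0.0, 3.035]
contact_force: [-0.1, 1.2, -0.1]
finger_gap: 0.0546
```

```bash
python3 wz.py w_peg; python3 -c "
from h import *
go(0.5,-0.21,0.053,84.2)
c=np.load('w_peg.npy',allow_pickle=True).item(); save('z6',c['frame'],(225,100,305,225),5)
print(w2p(c,[[.5,-.21,.08],[.4426,-.193,.07]]))
"
```

```text
t 17.5 pos [ 0.5005 -0.2063  0.1793] tooly 84.0 tilt 0.05 gap 0.0548 F [ 0.  -0.3  0.4] | travel [ 1.000e-04 -3.800e-03  1.263e-01] turn z -0.2
[[248.67320624 198.33364087]
 [260.18897004 134.72234325]]
```

View pics/z6.png

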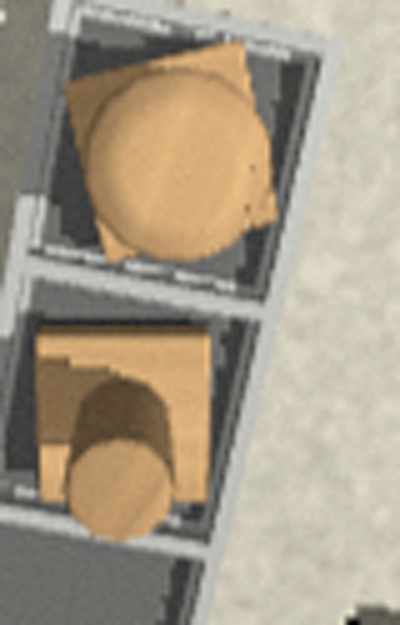

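>>> play_rows --deltas '[{"travel":[0,-0.002,0.035],"angular":[0,0,0],"jaw":0.055},{"travel":[0,-0.002,0.07],"angular":[0,0,0],"jaw":0.05},{"travel":[0,-0.002,0.1],"angular":[0,0,0],"jaw":0.05},{"travel":[0,-0.002,0.12],"angular":[0,0,0],"jaw":0.045},{"travel":[0,-0.002,0.126],"angular":[0,0,0],"jaw":0.045}]'

```text
time: 17.92
eef_pos: [0.4994, -0.207, 0.0507]
orientation: [3.14, -0.004, 3.039]
contact_force: [-0.1, -1.1, 1.1]
finger_gap: 0.0454
```

>>> play_rows --deltas '[{"travel":[0,0,0],"angular":[0,0,0],"jaw":0.04},{"travel":[0,0,0],"angular":[0,0,0],"jaw":0.035},{"travel":[0,0,0],"angular":[0,0,0],"jaw":0.015},{"travel":[0,0,0],"angular":[0,0,0],"jaw":0.015},{"travel":[0,0,0],"angular":[0,0,0],"jaw":0.015}]'

```text
time: 18.33
eef_pos: [0.5008, -0.2102, 0.0547]
orientation: [-3.141, 0.002, 3.035]
contact_force: [0.0, 1.0, 6.1]
finger_gap: 0.0217
```

>>> play_rows --deltas '[{"travel":[0,0,0],"angular":[0,0,0],"jaw":0.015},{"travel":[0,0,0],"angular":[0,0,0],"jaw":0.015},{"travel":[0,0,0],"angular":[0,0,0],"jaw":0.015}]'

```text
time: 18.58
eef_pos: [0.5008, -0.2101, 0.0547]
orientation: [-3.141, 0.002, 3.035]
contact_force: [0.5, -0.1, 7.2]
finger_gap: 0.0217
```

```bash
python3 -c "
from h import *
go(0.5666,0.2025,0.155,38.4)"; python3 wz.py w_peg2
```

```text
t 18.58 pos [ 0.5008 -0.2101  0.0547] tooly 83.9 tilt 0.13 gap 0.0217 F [ 0.5 -0.1  7.2] | travel [-0.0217  0.4173 -0.1004] turn z 45.5
```

View pics/w_peg2.png

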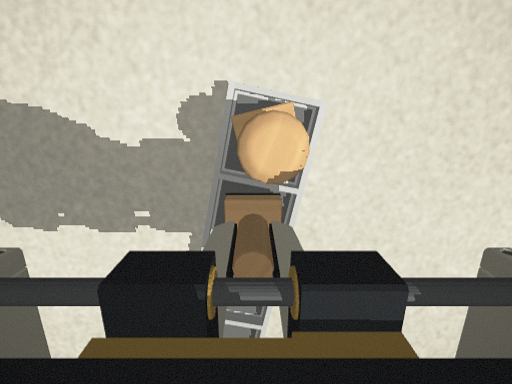

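>>> play_rows --deltas '[{"travel":[0,0,-0.01],"angular":[0,0,0],"jaw":0.015},{"travel":[0,0,-0.03],"angular":[0,0,0],"jaw":0.015},{"travel":[0,0,-0.055],"angular":[0,0,0],"jaw":0.015},{"travel":[0,0,-0.08],"angular":[0,0,0],"jaw":0.015},{"travel":[0,0,-0.105],"angular":[0,0,0],"jaw":0.015}]'

```text
time: 19.05
eef_pos: [0.4997, -0.2099, 0.1603]
orientation: [-3.142, -0.0, 3.035]
contact_force: [0.9, -0.3, -1.5]
finger_gap: 0.0215
```

>>> play_rows --deltas '[{"travel":[-0.001,0.025,0],"angular":[0,0,5],"jaw":0.015},{"travel":[-0.003,0.06,0],"angular":[0,0,10],"jaw":0.015},{"travel":[-0.005,0.1,0],"angular":[0,0,15],"jaw":0.015},{"travel":[-0.007,0.14,0],"angular":[0,0,20],"jaw":0.015},{"travel":[-0.009,0.18,0],"angular":[0,0,25],"jaw":0.015}]'

```text
time: 19.47
eef_pos: [0.5281, -0.0306, 0.1595]
orientation: [3.141, 0.001, 2.593]
contact_force: [1.3, 0.2, -0.9]
finger_gap: 0.0215
```

```bash
python3 -c "
from h import *
go(0.5666,0.2025,0.155,38.4)"
```

```text
t 19.47 pos [ 0.5281 -0.0306  0.1595] tooly 58.6 tilt 0.05 gap 0.0215 F [ 1.3  0.2 -0.9] | travel [0.0886 0.219  0.0046] turn z 20.2
```

>>> play_rows --deltas '[{"travel":[0.015,0.036,0],"angular":[0,0,5],"jaw":0.015},{"travel":[0.03,0.073,0],"angular":[0,0,10],"jaw":0.015},{"travel":[0.045,0.11,0],"angular":[0,0,15],"jaw":0.015},{"travel":[0.059,0.146,0],"angular":[0,0,20],"jaw":0.015},{"travel":[0.073,0.18,0],"angular":[0,0,20],"jaw":0.015}]'

```text
time: 19.88
eef_pos: [0.5585, 0.1626, 0.1594]
orientation: [3.141, -0.0, 2.245]
contact_force: [1.3, 0.1, -1.2]
finger_gap: 0.0218
```

```bash
python3 -c "
from h import *
go(0.5666,0.2025,0.155,38.4)"
```

```text
t 19.88 pos [0.5585 0.1626 0.1594] tooly 38.6 tilt 0.06 gap 0.0218 F [ 1.3  0.1 -1.2] | travel [0.0262 0.0312 0.0045] turn z 0.2
```

>>> play_rows --deltas '[{"travel":[0.014,0.018,0],"angular":[0,0,0],"jaw":0.015},{"travel":[0.022,0.028,0],"angular":[0,0,0],"jaw":0.015},{"travel":[0.026,0.031,0],"angular":[0,0,0],"jaw":0.015},{"travel":[0.026,0.031,0],"angular":[0,0,0],"jaw":0.015},{"travel":[0.026,0.031,0],"angular":[0,0,0],"jaw":0.015}]'

```text
time: 20.3
eef_pos: [0.5662, 0.1976, 0.1586]
orientation: [-3.141, 0.001, 2.248]
contact_force: [0.1, -0.4, -0.6]
finger_gap: 0.0217
```

```bash
python3 -c "
from h import *
go(0.5666,0.2025,0.055,38.4)"; python3 wz.py w_peg4
```

```text
t 20.3 pos [0.5662 0.1976 0.1586] tooly 38.8 tilt 0.07 gap 0.0217 F [ 0.1 -0.4 -0.6] | travel [0.0036 0.0035 0.1036] turn z 0.4
```

View pics/w_peg4.png

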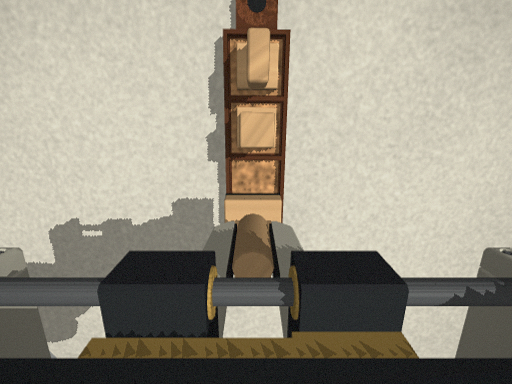

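>>> play_rows --deltas '[{"travel":[0.002,0.003,0.025],"angular":[0,0,0],"jaw":0.015},{"travel":[0.003,0.003,0.05],"angular":[0,0,0],"jaw":0.015},{"travel":[0.003,0.003,0.07],"angular":[0,0,0],"jaw":0.015},{"travel":[0.003,0.003,0.085],"angular":[0,0,0],"jaw":0.015},{"travel":[0.003,0.003,0.088],"angular":[0,0,0],"jaw":0.015}]'

```text
time: 20.77
eef_pos: [0.5658, 0.2011, 0.0682]
orientation: [-3.137, -0.0, 2.247]
contact_force: [-0.7, -0.1, -0.3]
finger_gap: 0.0216
```

>>> play_rows --deltas '[{"travel":[0,0,0.005],"angular":[0,0,0],"jaw":0.015},{"travel":[0,0,0.01],"angular":[0,0,0],"jaw":0.015},{"travel":[0,0,0.012],"angular":[0,0,0],"jaw":0.015},{"travel":[0,0,0.012],"angular":[0,0,0],"jaw":0.015},{"travel":[0,0,0.012],"angular":[0,0,0],"jaw":0.015}]'

```text
time: 21.18
eef_pos: [0.5672, 0.2039, 0.059]
orientation: [3.141, 0.0, 2.25]
contact_force: [0.1, 0.1, -0.8]
finger_gap: 0.0213
```

```bash
python3 -c "
from h import *
go(0.5666,0.2025,0.0545,38.4)"
```

```text
t 21.18 pos [0.5672 0.2039 0.059 ] tooly 38.9 tilt 0.05 gap 0.0213 F [ 0.1  0.1 -0.8] | travel [-0.0007 -0.0013  0.0045] turn z 0.5
```

>>> play_rows --deltas '[{"travel":[-0.001,-0.001,0.003],"angular":[0,0,0],"jaw":0.015},{"travel":[-0.001,-0.001,0.005],"angular":[0,0,0],"jaw":0.015},{"travel":[-0.001,-0.001,0.005],"angular":[0,0,0],"jaw":0.015},{"travel":[-0.001,-0.001,0.005],"angular":[0,0,0],"jaw":0.015}]'

```text
time: 21.52
eef_pos: [0.5672, 0.2024, 0.0544]
orientation: [3.141, 0.001, 2.25]
contact_force: [-1.2, -0.7, 8.3]
finger_gap: 0.0212
```

```bash
python3 -c "
from h import *
go(0.5666,0.2025,0.0545,38.4)"; python3 wz.py w_peg5
```

```text
t 21.52 pos [0.5672 0.2024 0.0544] tooly 38.9 tilt 0.07 gap 0.0212 F [-1.2 -0.7  8.3] | travel [ 0.0004 -0.0004 -0.0001] turn z 0.5
```

View pics/w_peg5.png

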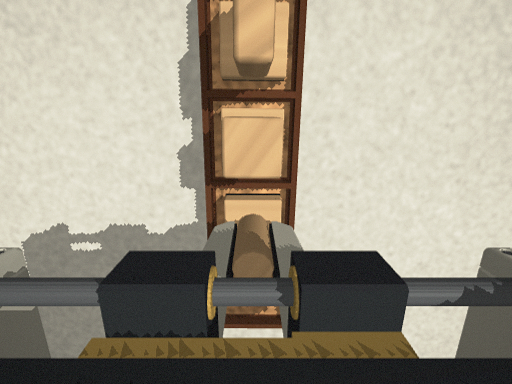

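Peg is seated on the floor (8 N, z equal to the grasp height). Releasing.

>>> play_rows --deltas '[{"travel":[0,0,-0.0005],"angular":[0,0,0],"jaw":0.015},{"travel":[0,0,-0.0005],"angular":[0,0,0],"jaw":0.06},{"travel":[0,0,-0.0005],"angular":[0,0,0],"jaw":0.06},{"travel":[0,0,-0.0005],"angular":[0,0,0],"jaw":0.06},{"travel":[0,0,-0.0005],"angular":[0,0,0],"jaw":0.06}]'

```text
time: 21.98
eef_pos: [0.5668, 0.2025, 0.0538]
orientation: [-3.142, 0.0, 2.25]
contact_force: [0.2, -0.1, -0.1]
finger_gap: 0.0436
```

>>> play_rows --deltas '[{"travel":[0,0,0],"angular":[0,0,0],"jaw":0.06},{"travel":[0,0,-0.02],"angular":[0,0,0],"jaw":0.06},{"travel":[0,0,-0.05],"angular":[0,0,0],"jaw":0.06},{"travel":[0,0,-0.085],"angular":[0,0,0],"jaw":0.065},{"travel":[0,0,-0.125],"angular":[0,0,0],"jaw":0.065}]'

```text
time: 22.4
eef_pos: [0.5659, 0.2021, 0.179]
orientation: [-3.139, -0.001, 2.25]
contact_force: [0.7, 0.8, -0.3]
finger_gap: 0.0643
```

```bash
python3 -c "
from h import *
go(0.4424,-0.193,0.18,97)"; python3 wz.py w_peg6
```

```text
t 22.4 pos [0.5659 0.2021 0.179 ] tooly 38.9 tilt 0.17 gap 0.0643 F [ 0.7  0.8 -0.3] | travel [-2.300e-01 -3.442e-01 -1.000e-04] turn z -58.1
```

View pics/w_peg6.png

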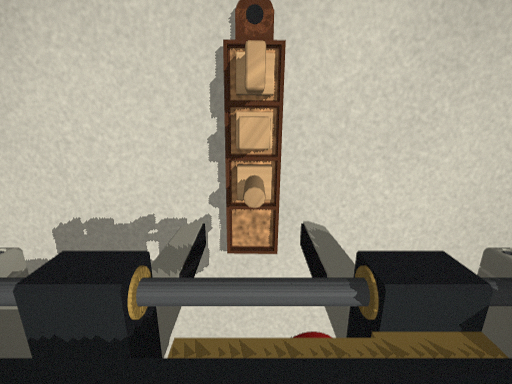

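>>> play_rows --deltas '[{"travel":[-0.018,-0.027,0],"angular":[0,0,-6],"jaw":0.065},{"travel":[-0.04,-0.06,0],"angular":[0,0,-13],"jaw":0.065},{"travel":[-0.062,-0.093,0],"angular":[0,0,-20],"jaw":0.065},{"travel":[-0.084,-0.126,0],"angular":[0,0,-27],"jaw":0.065},{"travel":[-0.106,-0.159,0],"angular":[0,0,-34],"jaw":0.065}]'

```text
time: 22.87
eef_pos: [0.5088, 0.0188, 0.1788]
orientation: [-3.142, 0.0, 2.85]
contact_force: [2.1, -0.8, -0.3]
finger_gap: 0.0648
```

```bash
python3 -c "
from h import *
go(0.4424,-0.193,0.18,97)"
```

```text
t 22.87 pos [0.5088 0.0188 0.1788] tooly 73.3 tilt 0.02 gap 0.0648 F [ 2.1 -0.8 -0.3] | travel [ 0.0027 -0.2219 -0.0011] turn z -23.7
```

>>> play_rows --deltas '[{"travel":[0,-0.04,0],"angular":[0,0,-6],"jaw":0.065},{"travel":[0.001,-0.08,0],"angular":[0,0,-12],"jaw":0.065},{"travel":[0.001,-0.12,0],"angular":[0,0,-18],"jaw":0.065},{"travel":[0.002,-0.155,0],"angular":[0,0,-23],"jaw":0.065},{"travel":[0.002,-0.185,0],"angular":[0,0,-23.7],"jaw":0.065}]'

```text
time: 23.28
eef_pos: [0.4518, -0.1587, 0.1788]
orientation: [-3.141, -0.0, -3.023]
contact_force: [1.2, -0.1, 0.7]
finger_gap: 0.0647
```

```bash
python3 -c "
from h import *
go(0.4424,-0.193,0.18,97)"
```

```text
t 23.28 pos [ 0.4518 -0.1587  0.1788] tooly 96.8 tilt 0.03 gap 0.0647 F [ 1.2 -0.1  0.7] | travel [ 0.0134 -0.033  -0.0012] turn z -0.2
```

>>> play_rows --deltas '[{"travel":[0.008,-0.02,0],"angular":[0,0,0],"jaw":0.065},{"travel":[0.0134,-0.033,0],"angular":[0,0,0],"jaw":0.065},{"travel":[0.0134,-0.033,0],"angular":[0,0,0],"jaw":0.065},{"travel":[0.0134,-0.033,0],"angular":[0,0,0],"jaw":0.065}]'

```text
time: 23.62
eef_pos: [0.4436, -0.1909, 0.1788]
orientation: [3.141, 0.0, -3.028]
contact_force: [0.3, 0.1, 0.0]
finger_gap: 0.0647
```

```bash
python3 wz.py w_kn; python3 -c "
from h import *
go(0.4424,-0.193,0.054,97)
c=np.load('w_kn.npy',allow_pickle=True).item(); save('z7',c['frame'],(210,130,300,240),5)
print(w2p(c,[[.4424,-.193,.07]]))
"
```

```text
t 23.67 pos [ 0.4439 -0.19    0.1788] tooly 96.6 tilt 0.03 gap 0.0648 F [ 0.4 -0.1  0.2] | travel [ 0.0019 -0.0029  0.1248] turn z -0.4
[[249.84431065 193.85588444]]
```

View pics/z7.png

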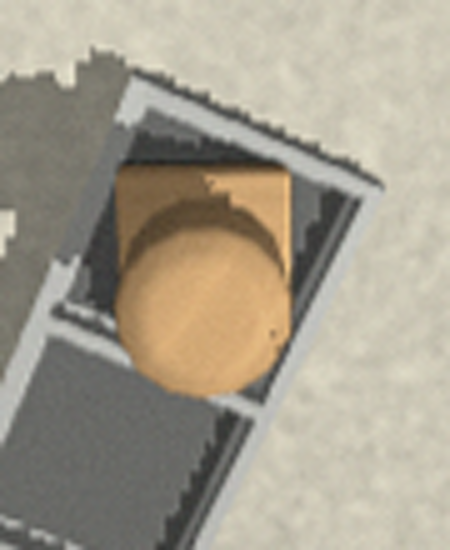

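>>> play_rows --deltas '[{"travel":[0.003,-0.002,0.035],"angular":[0,0,0],"jaw":0.065},{"travel":[0.003,-0.002,0.07],"angular":[0,0,0],"jaw":0.065},{"travel":[0.003,-0.002,0.1],"angular":[0,0,0],"jaw":0.06},{"travel":[0.003,-0.002,0.12],"angular":[0,0,0],"jaw":0.055},{"travel":[0.003,-0.002,0.124],"angular":[0,0,0],"jaw":0.055}]'

```text
time: 24.08
eef_pos: [0.4406, -0.1905, 0.0521]
orientation: [3.139, -0.003, -3.023]
contact_force: [1.0, 1.0, -0.3]
finger_gap: 0.0559
```

>>> play_rows --deltas '[{"travel":[0,0,0],"angular":[0,0,0],"jaw":0.05},{"travel":[0,0,0],"angular":[0,0,0],"jaw":0.045},{"travel":[0,0,0],"angular":[0,0,0],"jaw":0.03},{"travel":[0,0,0],"angular":[0,0,0],"jaw":0.03},{"travel":[0,0,0],"angular":[0,0,0],"jaw":0.03}]'

```text
time: 24.5
eef_pos: [0.4418, -0.1929, 0.0562]
orientation: [-3.141, 0.002, -3.027]
contact_force: [-0.5, 1.6, 7.5]
finger_gap: 0.0351
```

>>> play_rows --deltas '[{"travel":[0,0,0],"angular":[0,0,0],"jaw":0.03},{"travel":[0,0,0],"angular":[0,0,0],"jaw":0.03},{"travel":[0,0,0],"angular":[0,0,0],"jaw":0.03}]'

```text
time: 24.75
eef_pos: [0.4418, -0.193, 0.0562]
orientation: [-3.141, 0.002, -3.027]
contact_force: [0.1, 0.3, 8.8]
finger_gap: 0.0354
```

```bash
python3 -c "
from h import *
go(0.6039,0.1555,0.155,38.4)"; python3 wz.py w_kn2
```

```text
t 24.75 pos [ 0.4418 -0.193   0.0562] tooly 96.6 tilt 0.15 gap 0.0354 F [0.1 0.3 8.8] | travel [-0.2013  0.3275 -0.0987] turn z 58.2
```

View pics/w_kn2.png

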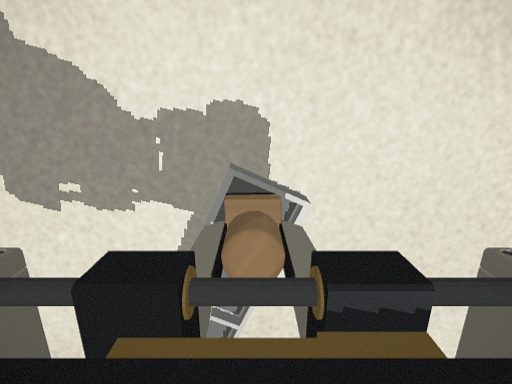

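>>> play_rows --deltas '[{"travel":[0,0,-0.01],"angular":[0,0,0],"jaw":0.03},{"travel":[0,0,-0.03],"angular":[0,0,0],"jaw":0.03},{"travel":[0,0,-0.055],"angular":[0,0,0],"jaw":0.03},{"travel":[0,0,-0.08],"angular":[0,0,0],"jaw":0.03},{"travel":[0,0,-0.105],"angular":[0,0,0],"jaw":0.03}]'

```text
time: 25.22
eef_pos: [0.4406, -0.1928, 0.1616]
orientation: [-3.141, 0.0, -3.027]
contact_force: [-0.2, 0.0, -1.2]
finger_gap: 0.0349
```

>>> play_rows --deltas '[{"travel":[-0.012,0.02,0],"angular":[0,0,6],"jaw":0.03},{"travel":[-0.031,0.05,0],"angular":[0,0,12],"jaw":0.03},{"travel":[-0.051,0.083,0],"angular":[0,0,18],"jaw":0.03},{"travel":[-0.072,0.117,0],"angular":[0,0,24],"jaw":0.03},{"travel":[-0.092,0.15,0],"angular":[0,0,30],"jaw":0.03}]'

```text
time: 25.63
eef_pos: [0.5157, -0.0318, 0.1608]
orientation: [3.141, 0.001, 2.727]
contact_force: [0.2, -0.2, -1.1]
finger_gap: 0.0352
```

```bash
python3 -c "
from h import *
go(0.6039,0.1555,0.155,38.4)"
```

```text
t 25.63 pos [ 0.5157 -0.0318  0.1608] tooly 66.2 tilt 0.08 gap 0.0352 F [ 0.2 -0.2 -1.1] | travel [-0.0052  0.207   0.0059] turn z 27.8
```

>>> play_rows --deltas '[{"travel":[-0.001,0.037,0],"angular":[0,0,6],"jaw":0.03},{"travel":[-0.002,0.074,0],"angular":[0,0,12],"jaw":0.03},{"travel":[-0.003,0.111,0],"angular":[0,0,18],"jaw":0.03},{"travel":[-0.004,0.148,0],"angular":[0,0,24],"jaw":0.03},{"travel":[-0.005,0.18,0],"angular":[0,0,28],"jaw":0.03}]'

```text
time: 26.05
eef_pos: [0.5918, 0.1328, 0.1606]
orientation: [3.14, -0.0, 2.24]
contact_force: [0.9, -0.7, -0.4]
finger_gap: 0.0351
```

```bash
python3 -c "
from h import *
go(0.6039,0.1555,0.155,38.4)"
```

```text
t 26.05 pos [0.5918 0.1328 0.1606] tooly 38.3 tilt 0.08 gap 0.0351 F [ 0.9 -0.7 -0.4] | travel [0.0103 0.0235 0.0057] turn z -0.1
```

>>> play_rows --deltas '[{"travel":[0.006,0.015,0],"angular":[0,0,0],"jaw":0.03},{"travel":[0.01,0.0235,0],"angular":[0,0,0],"jaw":0.03},{"travel":[0.01,0.0235,0],"angular":[0,0,0],"jaw":0.03},{"travel":[0.01,0.0235,0],"angular":[0,0,0],"jaw":0.03},{"travel":[0.01,0.0235,0],"angular":[0,0,0],"jaw":0.03}]'

```text
time: 26.47
eef_pos: [0.6027, 0.1499, 0.16]
orientation: [-3.14, 0.0, 2.243]
contact_force: [0.2, -0.6, -0.7]
finger_gap: 0.0352
```

```bash
python3 -c "
from h import *
go(0.6039,0.1555,0.056,38.4)"; python3 wz.py w_kn4
```

```text
t 26.47 pos [0.6027 0.1499 0.16  ] tooly 38.5 tilt 0.08 gap 0.0352 F [ 0.2 -0.6 -0.7] | travel [0.0037 0.0045 0.104 ] turn z 0.1
```

View pics/w_kn4.png

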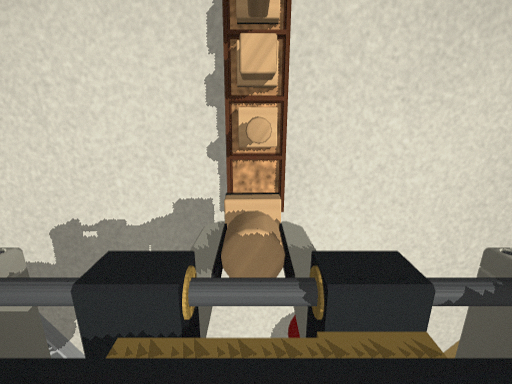

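>>> play_rows --deltas '[{"travel":[0.003,0.004,0.025],"angular":[0,0,0],"jaw":0.03},{"travel":[0.003,0.004,0.05],"angular":[0,0,0],"jaw":0.03},{"travel":[0.003,0.004,0.07],"angular":[0,0,0],"jaw":0.03},{"travel":[0.003,0.004,0.085],"angular":[0,0,0],"jaw":0.03},{"travel":[0.003,0.004,0.088],"angular":[0,0,0],"jaw":0.03}]'

```text
time: 26.93
eef_pos: [0.6031, 0.1552, 0.0696]
orientation: [-3.138, -0.001, 2.243]
contact_force: [-0.5, 0.1, -0.9]
finger_gap: 0.035
```

>>> play_rows --deltas '[{"travel":[0,0,0.005],"angular":[0,0,0],"jaw":0.03},{"travel":[0,0,0.01],"angular":[0,0,0],"jaw":0.03},{"travel":[0,0,0.012],"angular":[0,0,0],"jaw":0.03},{"travel":[0,0,0.012],"angular":[0,0,0],"jaw":0.03},{"travel":[0,0,0.012],"angular":[0,0,0],"jaw":0.03}]'

```text
time: 27.35
eef_pos: [0.6049, 0.1574, 0.0605]
orientation: [3.141, 0.0, 2.245]
contact_force: [0.2, -0.0, -1.2]
finger_gap: 0.0353
```

```bash
python3 -c "
from h import *
go(0.6039,0.1555,0.056,38.4)"
```

```text
t 27.35 pos [0.6049 0.1574 0.0605] tooly 38.6 tilt 0.05 gap 0.0353 F [ 0.2 -0.  -1.2] | travel [-0.0008 -0.0019  0.0045] turn z 0.2
```

>>> play_rows --deltas '[{"travel":[-0.001,-0.002,0.003],"angular":[0,0,0],"jaw":0.03},{"travel":[-0.001,-0.002,0.005],"angular":[0,0,0],"jaw":0.03},{"travel":[-0.001,-0.002,0.005],"angular":[0,0,0],"jaw":0.03},{"travel":[-0.001,-0.002,0.005],"angular":[0,0,0],"jaw":0.03}]'

```text
time: 27.68
eef_pos: [0.604, 0.1551, 0.056]
orientation: [3.141, 0.001, 2.244]
contact_force: [-1.6, -0.3, 10.1]
finger_gap: 0.0349
```

```bash
python3 -c "
from h import *
go(0.6039,0.1555,0.056,38.4)"; python3 wz.py w_kn5
```

```text
t 27.68 pos [0.604  0.1551 0.056 ] tooly 38.6 tilt 0.06 gap 0.0349 F [-1.6 -0.3 10.1] | travel [0.0003 0.0002 0.    ] turn z 0.2
```

View pics/w_kn5.png

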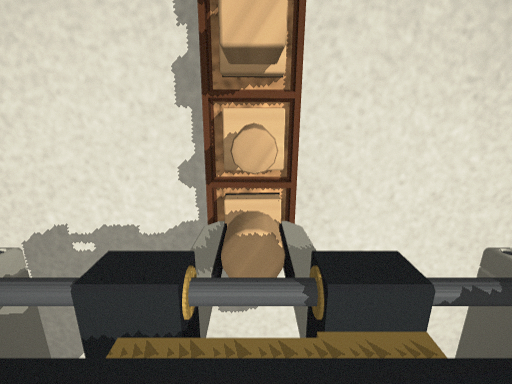

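The knob stamp is on its floor (10 N, z equal to the grasp height), inside pocket 4. Releasing and backing off.

>>> play_rows --deltas '[{"travel":[0,0,-0.0005],"angular":[0,0,0],"jaw":0.03},{"travel":[0,0,-0.0005],"angular":[0,0,0],"jaw":0.07},{"travel":[0,0,-0.0005],"angular":[0,0,0],"jaw":0.07},{"travel":[0,0,-0.0005],"angular":[0,0,0],"jaw":0.07},{"travel":[0,0,-0.0005],"angular":[0,0,0],"jaw":0.07}]'

```text
time: 28.15
eef_pos: [0.6036, 0.1554, 0.0552]
orientation: [-3.141, -0.0, 2.245]
contact_force: [0.2, 0.1, 1.0]
finger_gap: 0.0569
```

>>> play_rows --deltas '[{"travel":[0,0,0],"angular":[0,0,0],"jaw":0.07},{"travel":[0,0,-0.02],"angular":[0,0,0],"jaw":0.07},{"travel":[0,0,-0.05],"angular":[0,0,0],"jaw":0.07},{"travel":[0,0,-0.085],"angular":[0,0,0],"jaw":0.07},{"travel":[0,0,-0.125],"angular":[0,0,0],"jaw":0.07}]'

```text
time: 28.57
eef_pos: [0.6028, 0.1551, 0.1805]
orientation: [-3.139, -0.001, 2.245]
contact_force: [1.1, -0.5, 0.6]
finger_gap: 0.07
```

>>> play_rows --deltas '[{"travel":[-0.01,0,-0.03],"angular":[0,0,0],"jaw":0.07},{"travel":[-0.02,0,-0.06],"angular":[0,0,0],"jaw":0.07},{"travel":[-0.02,0,-0.09],"angular":[0,0,0],"jaw":0.07},{"travel":[-0.02,0,-0.09],"angular":[0,0,0],"jaw":0.07},{"travel":[-0.02,0,-0.09],"angular":[0,0,0],"jaw":0.07}]'

```text
time: 28.98
eef_pos: [0.6168, 0.1398, 0.2721]
orientation: [3.138, 0.001, 2.244]
contact_force: [-0.2, 0.2, -0.8]
finger_gap: 0.0699
```

```bash
python3 wz.py w_end; python3 -c "
from h import *
c=np.load('w_end.npy',allow_pickle=True).item(); save('z8',c['frame'],(200,0,320,230),3)
s=viewer.capture('scene'); save('sc_end',s['frame'])
go(0.6,.15,.2,38.4)
"
```

```text
t 29.08 pos [0.6155 0.1397 0.2695] tooly 38.6 tilt 0.07 gap 0.0701 F [ 0.7  0.1 -0.7] | travel [ 0.0176 -0.0056  0.0696] turn z 0.2
```

View pics/z8.png

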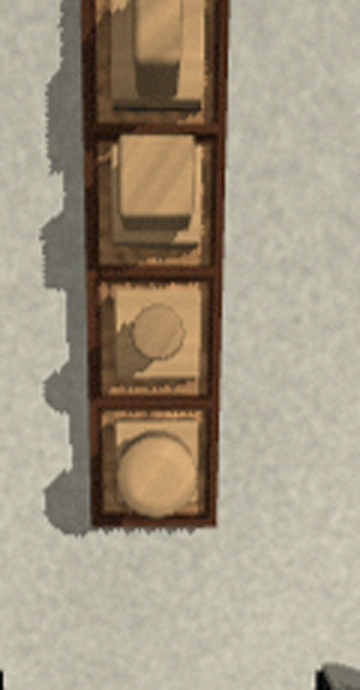

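View pics/sc_end.png

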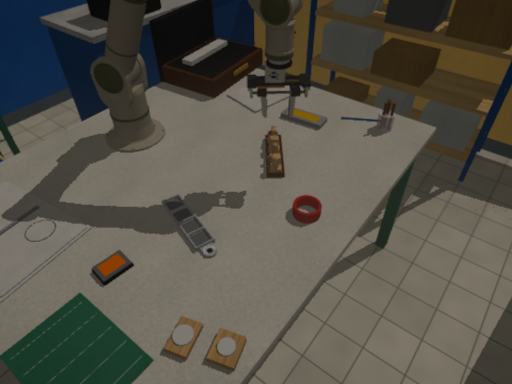

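```bash
python3 -c "
from h import *
c=np.load('w_end.npy',allow_pickle=True).item(); d=np.load('w_peg6.npy',allow_pickle=True).item()
e=np.array([np.cos(np.radians(128.4)),np.sin(np.radians(128.4))]); n=np.array([-e[1],e[0]]); C=np.array([.548,.226])
u=lambda q:((np.array(q)+.5)/3-.5+[200,0])
for nm,cc,q,z in (('block',c,u((156,174)),.068),('peg',c,u((158,331)),.08),('knob',c,u((157,473)),.072),('bar',d,(256,66),.072),('peg_m',c,u((155,330)),.025)):
    P=p2w(cc,[q],z)[0,:2]-C; print(nm,(P@e).round(4),(P@n).round(4))
"
```

```text
block 0.0318 -0.0004
peg -0.0276 -0.0014
knob -0.0861 -0.0012
bar 0.0882 -0.0017
peg_m -0.0264 -0.0001
```

```bash
python3 -c "
from cell import bot
print(bot.finish_job())"
```

```text
the job is handed in; nothing more can be done
None
```

I moved all four stamps from the rack to the tray in order from the tab (bar, block, peg, knob). Each went one at a time straight into its own pocket. The job was handed in at about 29 s of the 102 s, and it reported no verdict.

**Placement:** The last checks put the stamps at tray x of about 88, 32, -28 and -86 mm, with y within 2 mm. The tolerance is 11 mm. The bar's position comes from an earlier picture, because the final wrist view cut it off. The wrist view shows all four upright. I did not measure tilt or height after release.

**Seating:** Each stamp was let go while touching its pocket floor. The tool was at its grasp height, with 8–12 N of floor contact for the block, peg and knob, but only 1.4 N for the bar.

**Bystanders:** The final scene picture shows the rack empty, and the ink pad, tape roll and pencil tin apparently where they began. I compared these by eye and did not measure them. The gripper was clear of everything.

**Disagreements:**
- The side camera placed the tray about 10 mm from where the wrist and scene cameras agreed it was. I used the wrist and scene cameras.
- The stamps in the rack stood about 11–24° askew, more than the 10° stated. I lined the grip up with each stamp as measured.

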